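# Clear the forming dies and load them

### The arm

A 7-joint arm with a two-finger parallel gripper is mounted at the origin on the work surface. World frame = base frame: x ahead of the robot, y to its left, z up, the work surface at z = 0. Lengths are in m, angles in rad, forces in N, time in s.
With the tool pointing down it reaches from about 0.425 to 1.025 m from the base axis. Payload 9.4 kg.
Tool frame: the origin (TCP) lies on the centre line of the jaws, within the pads' length; the fingertips stand 14 mm ahead of it and the grasp point (between the pads) lies 5 mm behind it; z points along the fingers, y is the line along which they close (so a half turn about z gives the same grasp; the last joint's range is limited). The gripper opens to 93 mm and grips with 3 to 60 N. Pads are 15 mm wide; open, the fingers measure 128 mm over their backs; the gripper's body (75 mm by 188 mm) begins 65 mm behind the grasp point.
Start: joints at [1.201, 0.599, -0.003, 1.599, 0.002, 0.943, -0.08], TCP at [0.209, -0.694, 0.233] pointing down, gripper open.
Joint ranges: [-2.57, 2.57], [-0.35, 1.97], [-1.29, 1.29], [0.11, 2.56], [-1.05, 4.19], [0.11, 1.86], [-2.63, 2.63]. Speed limits (rad/s): [2.22, 2.22, 3.01, 3.01, 3.14, 3.14, 3.14].

### API

Orientations are given as a unit quaternion [w, x, y, z].
In Python, from cell import arm, vision, nets gives the robot as it stands.
- The arm moves only by the tool move_arm, never from a script. Its argument "targets" is a list that holds one entry, the list of rows, each a list of 7 numbers: the turn, a rotation vector about the tool's x, y, z in degrees, then the shift along the tool's x, y, z in m, then the finger opening in m, from 0 to 0.093. A call has 1 to 5 rows; each row is the pose to reach, as a shift and turn from the pose commanded when the call began, along the tool's axes at that moment; what a row does not reach only later rows make up. A row lasts 1/10 s, in which the tool goes at most 50 mm and 8.59 degrees, less where a joint would pass 70% of its speed; a pose out of reach is approached as far as the arm can. A call with a gripper value outside its range is refused whole. The fingers move at their own pace and stop on an object; the grip force is fixed at half the most. Time passes only in rows, so rows that repeat a pose let the fingers close. It gives the time, the measured TCP pose, the force, the opening and the grip force at its end, in the units of the state.
- arm.get_state(): the state, without advancing time (a new reading comes with each control period).
- vision.capture(name): name is "side" or "top"; returns the picture (420x560x3 uint8, red, green, blue); there is no depth.
- vision.get_calibration(name): a dict with "K" (3x3 intrinsics, pixels), "world_from_camera" (4x4, takes a point from camera to world coordinates). Camera axes: x right, y up, looking along -z (the intrinsics and any distortion apply to the point x, -y, -z); pixel columns grow to the right and rows downward; lengths in m; the calibration is good to about 2 mm. A picture is of the moment at which its call begins. get_calibration takes no time and is no camera call.
- arm.close_job(): hands the job in; it is judged then, once.
Trained networks look in the newest picture that a camera, given by its name, has taken for a name from the list of things; names that differ only in an ending like _2 or _b are one class to them, and where a whole thing is asked for, a point or a joint stands for the part that bears it (a point fixed in the world has none). Each returns a list of dicts, best first, with "p" (0 to 1); they miss things now and then, are a little off and sometimes report something else, mostly with a low value. They report only what shows in the picture. A call takes as long as a camera call.
- nets.spot_in(camera, thing): "point" ([column, row] as shares, 0 to 1, of the picture: columns of its width, rows of its height, amid what is visible of it).
- nets.trace(camera, thing): "region" (420x560 bool, what is visible of it) and "point" ([column, row] as shares, 0 to 1, of the picture: columns of its width, rows of its height, amid what is visible of it).
- nets.place_of(camera, thing): "point" ([column, row] as shares, 0 to 1, of the picture: columns of its width, rows of its height: a listed point, or the origin of a listed thing).
The state is a dict: "time": time; "joints": joint angles; "joint_vel": joint speeds; "tau": joint torques, N m; "tcp_pos": TCP position; "orientation": TCP orientation; "ft_force": force on the tool from outside, world axes, zero at the start; "moment": the same for the moment, N m; "opening": opening from 0.0 (shut) to 1.0 (fully open); "grip_force": force on a finger pad.
Only numpy, scipy, OpenCV 4.12 (cv2) and the standard library are available. Lean on these libraries where they do the work, as an engineer would, in place of code of your own. Each camera call takes 0.05 s, during which the arm holds its last target. There are 200 camera calls.

### The job

Clear the three forming dies: put the block plane flat on its sole in the plywood tray and stack every other tin, one on another, squarely on the rightmost tin (seen from the robot), leaving that one where it stands. Then seat each aluminium blank fully home in the die whose cavity matches its outline. Leave the other things on the bench where they are.

Things in the scene. Friction and masses are not known exactly. Their poses are not given: they have to be found in the camera images.
- die_round: dark steel die block fixed on the bench, 130 (its x) x 104 (its y) x 24 mm high; origin at the centre of its underside. In the middle of its top a blind cavity 10 mm deep, its floor paler than the block (the floor is 14 mm above the bench), round, 74 mm across. The three dies stand in a row across the bench, in any order
- die_square: dark steel die block fixed on the bench, 130 (its x) x 104 (its y) x 24 mm high; origin at the centre of its underside. In the middle of its top a blind cavity 10 mm deep, its floor paler than the block (the floor is 14 mm above the bench), square, 66 x 66 mm, sides along the block's x and y
- die_oblong: dark steel die block fixed on the bench, 130 (its x) x 104 (its y) x 24 mm high; origin at the centre of its underside. In the middle of its top a blind cavity 10 mm deep, its floor paler than the block (the floor is 14 mm above the bench), rectangular, 104 mm along the block's x by 48 mm along its y
- blank_round: round aluminium blank, 70 mm across, 22 mm thick, lying flat on the bench on the robot's side of the dies, 0.2 to 0.3 kg; origin at the centre of its underside. Seated in its cavity it stands 12 mm proud of the die. May be absent.
- blank_square: square aluminium blank, 62 x 62 mm (sides along its x and y), 22 mm thick, lying flat on the bench on the robot's side of the dies, 0.2 to 0.3 kg; origin at the centre of its underside. Seated in its cavity it stands 12 mm proud of the die. May be absent.
- blank_oblong: oblong aluminium blank, 100 mm (its x) x 44 mm (its y), 22 mm thick, lying flat on the bench on the robot's side of the dies, 0.2 to 0.3 kg; origin at the centre of its underside. Seated in its cavity it stands 12 mm proud of the die. May be absent.
- tin_base: the column's bottom tin, standing by itself on the bench to the right of the dies (the rightmost tin seen from the robot, 0.34 m or more to the right; a fixed wooden block 45 x 45 x 35 mm stands between it and the dies), like the other tins (110 along its x, 66 along its y, 40 mm high) but heavier (0.7 kg); loose; origin at the centre of its underside
- tin_a: closed flat tin, grey with a steel lid, 110 (its x) x 66 (its y) x 40 mm high, single rigid block, flat top and bottom, 0.35 kg or so; origin at the centre of its underside. May be absent. Starts standing on the round die
- tin_b: closed flat tin, grey with a steel lid, 110 (its x) x 66 (its y) x 40 mm high, single rigid block, flat top and bottom, 0.35 kg or so; origin at the centre of its underside. May be absent. Starts standing on the square die
- tin_c: closed flat tin, grey with a steel lid, 110 (its x) x 66 (its y) x 40 mm high, single rigid block, flat top and bottom, 0.35 kg or so; origin at the centre of its underside. May be absent. Starts on the bench, nearer the robot, to the left of the blanks
- tin_d: closed flat tin, grey with a steel lid, 110 (its x) x 66 (its y) x 40 mm high, single rigid block, flat top and bottom, 0.35 kg or so; origin at the centre of its underside. May be absent. Starts on the bench, nearer the robot, to the right of the blanks
- plane: block plane: dark steel body 160 (its x) x 50 (its y) x 30 mm high with parallel sides, brass cap and small wooden knob on top (up to 51 mm high), about 0.6 kg; origin at the centre of its sole. Starts lying on the oblong die
- tray: open plywood tray fixed on the bench at the left, outside 212 (its x) x 132 (its y) x 26 mm high, walls and floor 6 mm, so inside 200 x 120 mm; origin at the centre of its underside
- mug: white mug, 76 mm across, 85 mm high; origin under its centre. Bystander, not to be disturbed
- jar: small amber jar, 60 mm across, 70 mm high; origin under its centre. Bystander, not to be disturbed
- screwdriver: screwdriver, 200 mm long, lying on the bench behind the dies. Bystander, not to be disturbed
- tape_measure: yellow tape measure, 75 x 35 x 65 mm high, behind the dies; origin under its centre. Bystander, not to be disturbed
- try_square: try square lying flat at the right, near the robot: wooden stock 120 mm long, steel blade 160 mm; origin under the stock's centre. Bystander, not to be disturbed

How it is judged:
By the outcome, as a careful person would: the job done as asked, in the order asked, and still so for the second after the job is handed in, with the robot touching nothing.
Of tin_a, tin_b, tin_c, tin_d only 3 to 4 are there at a start; the rules pass over those that are not, and their reading is None.
Of blank_round, blank_square, blank_oblong only 2 to 3 are there at a start; the rules pass over those that are not, and their reading is None.
At some moment in a run one of blank_round, blank_square, blank_oblong may be knocked a few centimetres aside while the robot is not near it.
It also fails if it takes over 210 s, if anything falls off the work surface, if the arm or the gripper's body presses on something with over 40 N, if the wrist force passes 120 N, or if a joint passes its speed limit or range.

## Working session

There is one attempt and no reset: what is moved stays moved. The work goes in short steps, Python scripts to look and compute and a tool call to move; the robot and the scene stay as the last step left them, time stands still between calls to the robot, and variables do not carry over. Pictures are saved under pics/ and viewed, at most 14 in all, crops included, and the job is handed in when it is done.

Besides the shell and the picture viewer there is one more tool, called after "Call:" as a command line: name --argument value ..., lists and objects as JSON in quotes. move_arm: Moves the arm, as the interface text tells. Its arguments: {"type":"object","properties":{"targets":{"type":"array","items":{"type":"array","items":{"type":"array","items":{"type":"number"}}}}},"required":["targets"]}

```bash
mkdir -p pics; ls; python3 - <<'E'
from cell import arm, vision, nets
import cv2, numpy as np
np.set_printoptions(precision=4,suppress=True)
for n in("top","side"):
    im=vision.capture(n); cv2.imwrite(f"pics/{n}0.png",cv2.resize(im[:,:,::-1],(800,600),interpolation=cv2.INTER_CUBIC))
    c=vision.get_calibration(n); print(n,c)
print(arm.get_state())
E
```

```text
pics
top {'K': array([[546.2657,   0.    , 281.0073],
       [  0.    , 546.2657, 207.4435],
       [  0.    ,   0.    ,   1.    ]]), 'world_from_camera': array([[ 0.0055,  0.9963, -0.0857,  0.4862],
       [-1.    ,  0.0061,  0.006 ,  0.0195],
       [ 0.0065,  0.0857,  0.9963,  1.4279],
       [ 0.    ,  0.    ,  0.    ,  1.    ]])}
side {'K': array([[528.3236,   0.    , 277.512 ],
       [  0.    , 528.3236, 203.1403],
       [  0.    ,   0.    ,   1.    ]]), 'world_from_camera': array([[ 0.9678,  0.193 , -0.1616,  0.3922],
       [-0.2513,  0.7025, -0.6659, -0.8895],
       [-0.015 ,  0.6851,  0.7283,  1.0446],
       [ 0.    ,  0.    ,  0.    ,  1.    ]])}
{'time': 0.1, 'joints': array([ 1.2013,  0.6   , -0.0025,  1.6   ,  0.0018,  0.9429, -0.0798]), 'joint_vel': array([ 0.0009, -0.0015, -0.0003, -0.0019, -0.0017, -0.0006,  0.0004]), 'tau': array([  0.0046, -76.6558,   1.502 , -25.2937,  -0.0522,   0.0136,
         0.    ]), 'tcp_pos': array([ 0.2091, -0.6937,  0.2319]), 'orientation': array([-0.0007,  0.9893,  0.1459, -0.0002]), 'ft_force': array([-0.674 , -0.1378,  0.4015]), 'moment': array([ 0.0026, -0.0251,  0.0246]), 'grip_force': 0.0, 'opening': 1.0023863592245794}
```

View pics/top0.png

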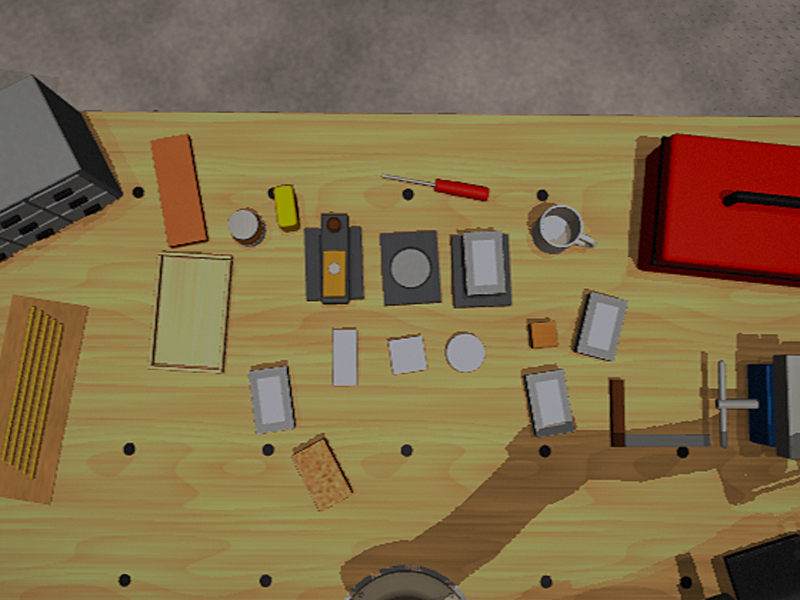

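View pics/side0.png

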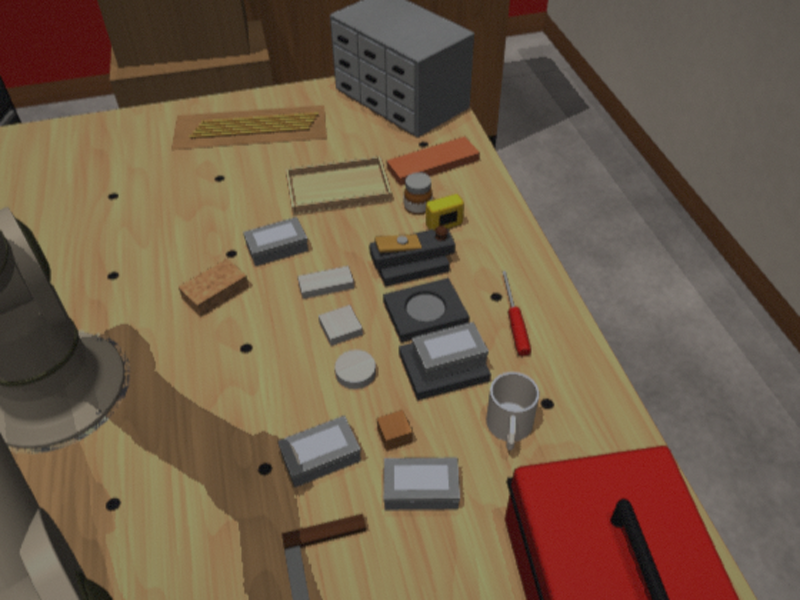

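The top view (800x600 picture) shows the oblong die at (333,265) with the plane on it, the round die at (410,268) uncovered, and the square die at (481,268) with a tin on it. Loose tins are at (272,398) and (549,402), and the base tin is at (601,325). The blanks are at (345,357), (407,355) and (465,352), and the tray is at (190,312). So three tins need stacking and all three blanks are present. The side view agrees.

```bash
cat > h.py <<'E'
import numpy as np, cv2
from scipy.optimize import minimize
from scipy.spatial.transform import Rotation as R
from cell import arm, vision, nets
np.set_printoptions(precision=4,suppress=True)
CAL={n:vision.get_calibration(n) for n in("top","side")}
DIM=dict(tin=(.110,.066,.040),plane=(.160,.050,.030),tray=(.212,.132,.026),die=(.130,.104,.024),
 blank_square=(.062,.062,.022),blank_oblong=(.100,.044,.022),blank_round=(.070,.070,.022))
def proj(cam,P):
    c=CAL[cam];T=np.linalg.inv(c["world_from_camera"]);p=np.atleast_2d(P)@T[:3,:3].T+T[:3,3]
    q=np.c_[p[:,0],-p[:,1],-p[:,2]]@c["K"].T
    return q[:,:2]/q[:,2:]
def ray(cam,px,z):
    c=CAL[cam];W=c["world_from_camera"];d=np.linalg.inv(c["K"])@[px[0],px[1],1];d=W[:3,:3]@[d[0],-d[1],-d[2]]
    return W[:3,3]+d*(z-W[2,3])/d[2]
def pts(dim,rnd=False):
    l,w,h=dim
    if rnd:
        t=np.linspace(0,2*np.pi,48,endpoint=False);b=np.c_[np.cos(t)*l/2,np.sin(t)*l/2]
    else: b=np.array([[1,1],[-1,1],[-1,-1],[1,-1]])*[l/2,w/2]
    return np.vstack([np.c_[b,0*b[:,0]],np.c_[b,0*b[:,0]+h]])
def hullmask(cam,pose,z,P,S=4):
    x,y,a=pose;c,s=np.cos(a),np.sin(a)
    q=P@np.array([[c,s,0],[-s,c,0],[0,0,1]])+[x,y,z]
    u=(proj(cam,q)+.5)*S-.5
    m=np.zeros((420*S,560*S),np.uint8)
    cv2.fillConvexPoly(m,cv2.convexHull(np.round(u*16).astype(np.int32)),1,shift=4);return m
def fit(obs,z,dim,yaw=None,rnd=False,hull=False):
    """obs {cam:mask}; returns pose (x,y,yaw) and IoU"""
    P=pts(dim,rnd);S=4;big={}
    for c,m in obs.items():
        m=m.astype(np.uint8)
        if hull:
            k=cv2.convexHull(np.argwhere(m)[:,::-1].astype(np.int32));m=cv2.fillConvexPoly(m.copy(),k,1)
        big[c]=cv2.resize(m,None,fx=S,fy=S,interpolation=cv2.INTER_NEAREST)
    c0=list(obs)[0];cen=np.argwhere(obs[c0]).mean(0)[::-1];p0=ray(c0,cen,z+dim[2]*.8)[:2]
    def cost(p):
        v=0
        for c,b in big.items():
            h=hullmask(c,p,z,P);v+=(h^b).sum()/b.sum()
        return v/len(big)
    best=None
    for a in ([yaw] if yaw is not None else [0] if rnd else np.radians([-60,-30,0,30,60,90])):
        s0=np.array([[p0[0],p0[1],a]]+[[p0[0]+.01,p0[1],a],[p0[0],p0[1]+.01,a],[p0[0],p0[1],a+.15]])
        r=minimize(cost,s0[0],method="Nelder-Mead",options=dict(initial_simplex=s0,xatol=2e-4,fatol=1e-4,maxiter=150))
        if best is None or r.fun<best.fun:best=r
    x,y,a=best.x;return np.array([x,y,np.degrees(a)]),best.fun
def look(names,cams=("top","side")):
    out={}
    for c in cams:
        vision.capture(c)
        for n in names: out[c,n]=[d for d in nets.trace(c,n) if d["p"]>.2]
    return out
E
python3 - <<'E'
from h import *
import pickle
N=["tin_b","plane","tray","blank_round","blank_square","blank_oblong","die_round"]
o=look(N); pickle.dump(o,open("o1.pkl","wb"))
for (c,n),L in o.items():
    for d in L:
        px=np.array(d["point"])*[560,420]
        print(c,n,round(d["p"],2),px.round(),d["region"].sum(),ray(c,px,.03)[:2])
E
```

```text
top tin_b 0.83 [341. 185.] 1272 [ 0.6668 -0.1446]
top tin_b 0.83 [192. 280.] 1237 [0.4194 0.2348]
top tin_b 0.37 [241. 252.] 728 [0.4921 0.113 ]
top plane 0.74 [241. 251.] 692 [0.4931 0.1123]
top plane 0.61 [231. 182.] 1292 [0.6716 0.1396]
top tray 0.66 [134. 221.] 4427 [0.5686 0.388 ]
top blank_round 0.92 [327. 249.] 571 [ 0.4999 -0.1069]
top blank_square 0.96 [284. 249.] 553 [0.5009 0.0024]
top blank_oblong 0.61 [242. 254.] 744 [0.4876 0.1091]
top die_round 0.68 [292. 185.] 2020 [ 0.6647 -0.0162]
side tin_b 0.96 [193. 169.] 1063 [0.422  0.2271]
side tin_b 0.76 [313. 248.] 1450 [ 0.6638 -0.1288]
side tin_b 0.76 [221. 319.] 1852 [ 0.4114 -0.2668]
side plane 0.94 [288. 172.] 1152 [0.6744 0.1465]
side tray 0.82 [234. 129.] 2348 [0.5685 0.3748]
side tray 0.59 [316. 248.] 1550 [ 0.6702 -0.1331]
side tray 0.56 [359. 283.] 1504 [ 0.7341 -0.2559]
side blank_round 0.72 [247. 259.] 606 [ 0.5016 -0.1201]
side blank_square 0.8 [234. 228.] 566 [ 0.4895 -0.0152]
side blank_oblong 0.76 [228. 197.] 601 [0.4951 0.0938]
side blank_oblong 0.75 [222. 318.] 1724 [ 0.4132 -0.2636]
side die_round 0.91 [299. 218.] 1768 [ 0.6561 -0.028 ]
side die_round 0.49 [365. 231.] 363 [ 0.8044 -0.1116]
```

```bash
python3 - <<'E'
from h import *
import pickle
o=pickle.load(open("o1.pkl","rb"))
o.update({k:v for k,v in look(["tin_base","tin_d"]).items()})
pickle.dump(o,open("o1.pkl","wb"))
def best(c,names,xy,tol=.05):
    L=[d for n in names for d in o.get((c,n),[]) if np.hypot(*(ray(c,np.array(d["point"])*[560,420],.03)[:2]-xy))<tol]
    return max(L,key=lambda d:d["p"])["region"] if L else None
T=["tin_b","tin_base","tin_d"]
J=[("b",T,(.667,-.14),.024,"tin"),("c",T,(.42,.23),0,"tin"),("d",T,(.412,-.265),0,"tin"),("base",T,(.55,-.36),0,"tin"),
 ("plane",["plane"],(.672,.14),.024,"plane"),("tray",["tray"],(.568,.38),0,"tray"),
 ("die_round",["die_round"],(.66,-.02),0,"die"),
 ("blank_round",["blank_round"],(.5,-.11),0,"blank_round"),("blank_square",["blank_square"],(.5,-.005),0,"blank_square"),("blank_oblong",["blank_oblong"],(.49,.1),0,"blank_oblong")]
for n,names,xy,z,dm in J:
    ob={c:best(c,names,np.array(xy)) for c in("top","side")};ob={c:m for c,m in ob.items() if m is not None}
    for sub in [ [c] for c in ob]+([list(ob)] if len(ob)>1 else []):
        p,f=fit({c:ob[c] for c in sub},z,DIM[dm],rnd=n=="blank_round");print(n,sub,p.round(4),round(f,3))
E
```

```text
b ['top'] [ 0.6647 -0.135   3.4147] 0.056
b ['side'] [ 0.665  -0.1345  3.5394] 0.064
b ['top', 'side'] [ 0.6649 -0.135   3.3483] 0.06
c ['top'] [0.4211 0.2403 8.2379] 0.039
c ['side'] [0.4222 0.24   7.9774] 0.045
c ['top', 'side'] [0.4218 0.2401 8.2501] 0.045
d ['top'] [ 0.4186 -0.2535  9.9475] 0.032
d ['side'] [ 0.4177 -0.2527  9.7765] 0.03
d ['top', 'side'] [ 0.4179 -0.2531  9.5835] 0.034
base ['top'] [  0.5553  -0.3488 -14.0153] 0.03
base ['side'] [  0.5543  -0.3487 -14.8976] 0.039
base ['top', 'side'] [  0.5547  -0.3486 165.9316] 0.038
plane ['top'] [0.6715 0.13   1.1064] 0.045
plane ['side'] [  0.6717   0.1325 179.7231] 0.1
plane ['top', 'side'] [  0.6715   0.1311 180.5687] 0.077
tray ['top'] [ 0.5771  0.3915 -3.2773] 0.022
tray ['side'] [ 0.576   0.39   -3.6293] 0.029
tray ['top', 'side'] [ 0.5766  0.391  -3.2979] 0.029
die_round ['top'] [ 0.6604 -0.0056  3.5016] 0.03
die_round ['side'] [ 0.6592 -0.0053  4.5693] 0.062
die_round ['top', 'side'] [ 0.6598 -0.0056  4.1449] 0.05
blank_round ['top'] [ 0.5063 -0.1057  0.3249] 0.065
blank_round ['side'] [ 0.5055 -0.106   6.2491] 0.125
blank_round ['top', 'side'] [ 0.506  -0.1059 -2.4362] 0.097
blank_square ['top'] [  0.5016  -0.0002 -80.3007] 0.083
blank_square ['side'] [ 0.5016 -0.0018  9.1163] 0.088
blank_square ['top', 'side'] [ 0.5013 -0.0006  8.8561] 0.087
blank_oblong ['top'] [  0.4959   0.1116 180.3393] 0.097
blank_oblong ['side'] [0.4964 0.1114 0.4385] 0.094
blank_oblong ['top', 'side'] [0.4966 0.1122 0.2607] 0.097
```

```bash
cat > plan.py <<'E'
from h import *
import json,sys
def cur():
    s=arm.get_state();M=R.from_quat(np.roll(s["orientation"],-1)).as_matrix()
    return np.array([*s["tcp_pos"],np.degrees(np.arctan2(M[1,0],M[0,0]))]),M,s
def plan(wps,start=None):
    """wps: (x,y,z,yaw,open,step,dwell)"""
    p,M,s=cur(); print("t",s["time"],"cur",p,"zaxis",M[:,2])
    if start is not None:p=np.array(start,float)
    rows=[];q=p.copy()
    for x,y,z,a,o,st,dw in wps:
        a=q[3]+(a-q[3]+90)%180-90
        g=np.array([x,y,z,a]);n=int(np.ceil(max(np.linalg.norm(g[:3]-q[:3])/st,abs(a-q[3])/8,1e-9)))
        rows+=[(*(q+(g-q)*i/n),o) for i in range(1,n+1)]+[(*g,o)]*dw;q=g
    c=p
    for i in range(0,len(rows),5):
        out=[]
        for r in rows[i:i+5]:
            d=np.array(r[:3])-c[:3];w=np.radians(c[3])
            out.append([0,0,round(-(r[3]-c[3]),1),round(d[0]*np.cos(w)+d[1]*np.sin(w),3),round(d[0]*np.sin(w)-d[1]*np.cos(w),3),round(-d[2],3),round(r[4],3)])
        print(json.dumps(out))
        l=out[-1];w=np.radians(c[3])
        c=np.array([c[0]+l[3]*np.cos(w)+l[4]*np.sin(w),c[1]+l[3]*np.sin(w)-l[4]*np.cos(w),c[2]-l[5],c[3]-l[2]])
    print("end",c,"calls",-(-len(rows)//5))
E
python3 - <<'E'
from plan import *
plan([(.6715,.1305,.22,.8,.07,.048,0),(.6715,.1305,.08,.8,.07,.045,3)])
E
```

```text
t 1.2 cur [ 0.2093 -0.6942  0.2326 16.7775] zaxis [-0.0001 -0.     -1.    ]
[[0, 0, 0.8, 0.034, -0.033, 0.001, 0.07], [0, 0, 1.6, 0.068, -0.066, 0.001, 0.07], [0, 0, 2.4, 0.102, -0.098, 0.002, 0.07], [0, 0, 3.2, 0.136, -0.131, 0.003, 0.07], [0, 0, 4.0, 0.17, -0.164, 0.003, 0.07]]
[[0, 0, 0.8, 0.032, -0.035, 0.001, 0.07], [0, 0, 1.6, 0.063, -0.07, 0.001, 0.07], [0, 0, 2.4, 0.095, -0.105, 0.002, 0.07], [0, 0, 3.2, 0.127, -0.14, 0.003, 0.07], [0, 0, 4.0, 0.158, -0.176, 0.003, 0.07]]
[[0, 0, 0.8, 0.03, -0.037, 0.001, 0.07], [0, 0, 1.6, 0.059, -0.074, 0.002, 0.07], [0, 0, 2.4, 0.088, -0.111, 0.002, 0.07], [0, 0, 3.2, 0.117, -0.148, 0.003, 0.07], [0, 0, 4.0, 0.146, -0.186, 0.003, 0.07]]
[[0, 0, 0.8, 0.027, -0.039, 0.001, 0.07], [0, 0, 1.6, 0.053, -0.078, 0.002, 0.07], [0, 0, 2.4, 0.08, -0.117, 0.002, 0.07], [0, 0, 3.2, 0.106, -0.156, 0.003, 0.07], [0, 0, 4.0, 0.132, -0.196, 0.004, 0.07]]
[[0, 0, -0.0, 0.001, 0.0, 0.035, 0.07], [0, 0, -0.0, 0.001, 0.0, 0.07, 0.07], [0, 0, -0.0, 0.001, 0.0, 0.105, 0.07], [0, 0, -0.0, 0.001, 0.0, 0.14, 0.07], [0, 0, -0.0, 0.001, 0.0, 0.14, 0.07]]
[[0, 0, -0.0, -0.0, 0.0, -0.0, 0.07], [0, 0, -0.0, -0.0, 0.0, -0.0, 0.07]]
end [0.672  0.131  0.0796 0.7775] calls 6
```

Call:
move_arm --targets '[[[0,0,0.8,0.034,-0.033,0.001,0.07],[0,0,1.6,0.068,-0.066,0.001,0.07],[0,0,2.4,0.102,-0.098,0.002,0.07],[0,0,3.2,0.136,-0.131,0.003,0.07],[0,0,4.0,0.17,-0.164,0.003,0.07]]]'

```text
time: 1.7
tcp_pos: [0.3254, -0.4864, 0.2297]
orientation: [0.0, 0.994, 0.111, 0.0]
ft_force: [0.3, 0.0, -0.3]
opening: 0.753
grip_force: 0.0
```

Call:
move_arm --targets '[[[0,0,0.8,0.032,-0.035,0.001,0.07],[0,0,1.6,0.063,-0.07,0.001,0.07],[0,0,2.4,0.095,-0.105,0.002,0.07],[0,0,3.2,0.127,-0.14,0.003,0.07],[0,0,4.0,0.158,-0.176,0.003,0.07]]]'

```text
time: 2.2
tcp_pos: [0.4407, -0.2798, 0.2268]
orientation: [0.0, 0.997, 0.076, 0.0]
ft_force: [0.0, 0.2, 1.4]
opening: 0.753
grip_force: 0.0
```

Call:
move_arm --targets '[[[0,0,0.8,0.03,-0.037,0.001,0.07],[0,0,1.6,0.059,-0.074,0.002,0.07],[0,0,2.4,0.088,-0.111,0.002,0.07],[0,0,3.2,0.117,-0.148,0.003,0.07],[0,0,4.0,0.146,-0.186,0.003,0.07]]]'

```text
time: 2.7
tcp_pos: [0.5566, -0.0737, 0.2238]
orientation: [0.0, 0.999, 0.041, 0.0]
ft_force: [1.3, -0.8, 0.6]
opening: 0.751
grip_force: 0.0
```

Call:
move_arm --targets '[[[0,0,0.8,0.027,-0.039,0.001,0.07],[0,0,1.6,0.053,-0.078,0.002,0.07],[0,0,2.4,0.08,-0.117,0.002,0.07],[0,0,3.2,0.106,-0.156,0.003,0.07],[0,0,4.0,0.132,-0.196,0.004,0.07]]]'

```text
time: 3.2
tcp_pos: [0.6718, 0.1326, 0.2197]
orientation: [0.0, 1.0, 0.006, 0.0]
ft_force: [0.4, -0.8, 0.6]
opening: 0.752
grip_force: 0.0
```

```bash
python3 - <<'E'
from plan import *
plan([(.6717,.1305,.042,.8,.07,.040,2),(.6717,.1305,.042,.8,.04,.04,5),(.6717,.1305,.16,.8,.04,.03,0),(.577,.391,.16,-3.3,.04,.035,1),(.577,.391,.026,-3.3,.04,.03,2)])
E
```

```text
t 3.2 cur [0.6718 0.1326 0.2197 0.7395] zaxis [ 0.0004 -0.0001 -1.    ]
[[0, 0, -0.0, -0.0, 0.0, 0.036, 0.07], [0, 0, -0.0, -0.0, 0.001, 0.071, 0.07], [0, 0, -0.0, -0.0, 0.001, 0.107, 0.07], [0, 0, -0.0, -0.0, 0.002, 0.142, 0.07], [0, 0, -0.1, -0.0, 0.002, 0.178, 0.07]]
[[0, 0, 0.0, -0.0, 0.0, -0.0, 0.07], [0, 0, 0.0, -0.0, 0.0, -0.0, 0.07], [0, 0, 0.0, -0.0, 0.0, -0.0, 0.04], [0, 0, 0.0, -0.0, 0.0, -0.0, 0.04], [0, 0, 0.0, -0.0, 0.0, -0.0, 0.04]]
[[0, 0, 0.0, -0.0, 0.0, -0.0, 0.04], [0, 0, 0.0, -0.0, 0.0, -0.0, 0.04], [0, 0, 0.0, -0.0, 0.0, -0.0, 0.04], [0, 0, 0.0, -0.0, 0.0, -0.03, 0.04], [0, 0, 0.0, -0.0, 0.0, -0.059, 0.04]]
[[0, 0, 0.0, -0.0, 0.0, -0.03, 0.04], [0, 0, 0.0, -0.0, 0.0, -0.059, 0.04], [0, 0, 0.6, -0.011, -0.033, -0.059, 0.04], [0, 0, 1.1, -0.023, -0.065, -0.059, 0.04], [0, 0, 1.6, -0.034, -0.098, -0.059, 0.04]]
[[0, 0, 0.5, -0.012, -0.032, -0.0, 0.04], [0, 0, 1.0, -0.025, -0.065, -0.0, 0.04], [0, 0, 1.5, -0.037, -0.097, -0.0, 0.04], [0, 0, 2.0, -0.049, -0.13, -0.0, 0.04], [0, 0, 2.5, -0.062, -0.162, -0.0, 0.04]]
[[0, 0, 0.0, 0.0, -0.0, -0.0, 0.04], [0, 0, 0.0, 0.0, -0.0, 0.027, 0.04], [0, 0, 0.0, 0.0, -0.0, 0.053, 0.04], [0, 0, 0.0, 0.0, -0.0, 0.08, 0.04], [0, 0, 0.0, 0.0, -0.0, 0.107, 0.04]]
[[0, 0, 0.0, 0.0, -0.0, 0.027, 0.04], [0, 0, 0.0, 0.0, -0.0, 0.027, 0.04], [0, 0, 0.0, 0.0, -0.0, 0.027, 0.04]]
end [ 0.5765  0.3909  0.0257 -3.2605] calls 7
```

Call:
move_arm --targets '[[[0,0,0,0,0,0.036,0.07],[0,0,0,0,0,0.071,0.07],[0,0,0,0,0,0.107,0.07],[0,0,0,0,0,0.142,0.07],[0,0,0,0,0,0.178,0.07]]]'

```text
time: 3.7
tcp_pos: [0.6712, 0.1311, 0.0405]
orientation: [-0.0, 1.0, 0.007, 0.0]
ft_force: [0.9, -0.1, -0.2]
opening: 0.754
grip_force: 0.0
```

Call:
move_arm --targets '[[[0,0,0,0,0,0,0.07],[0,0,0,0,0,0,0.07],[0,0,0,0,0,0,0.04],[0,0,0,0,0,0,0.04],[0,0,0,0,0,0,0.04]]]'

```text
time: 4.2
tcp_pos: [0.671, 0.1309, 0.0419]
orientation: [-0.0, 1.0, 0.007, 0.0]
ft_force: [-1.1, -4.7, 0.4]
opening: 0.542
grip_force: 2.0
```

Call:
move_arm --targets '[[[0,0,0,0,0,0,0.04],[0,0,0,0,0,0,0.04]]]'

```text
time: 4.4
tcp_pos: [0.671, 0.1308, 0.0419]
orientation: [0.0, 1.0, 0.007, 0.0]
ft_force: [-1.0, -0.8, 1.8]
opening: 0.537
grip_force: 30.0
```

Gripped at 30 N. Next I lift it and carry it to the tray.

Call:
move_arm --targets '[[[0,0,0,0,0,-0.03,0.04],[0,0,0,0,0,-0.06,0.04],[0,0,0,0,0,-0.09,0.04],[0,0,0,0,0,-0.118,0.04],[0,0,0,0,0,-0.118,0.04]]]'

```text
time: 4.9
tcp_pos: [0.6726, 0.1313, 0.1627]
orientation: [-0.001, 1.0, 0.007, 0.003]
ft_force: [1.9, -0.4, -5.5]
opening: 0.534
grip_force: 30.0
```

Call:
move_arm --targets '[[[0,0,0.6,-0.011,-0.033,0,0.04],[0,0,1.1,-0.023,-0.065,0,0.04],[0,0,1.6,-0.034,-0.098,0,0.04],[0,0,2.1,-0.045,-0.13,0,0.04],[0,0,2.6,-0.056,-0.162,0,0.04]]]'

```text
time: 5.4
tcp_pos: [0.611, 0.2929, 0.157]
orientation: [0.001, 1.0, -0.016, -0.001]
ft_force: [1.3, 0.8, -6.0]
opening: 0.536
grip_force: 30.0
```

Call:
move_arm --targets '[[[0,0,0.5,-0.012,-0.032,0,0.04],[0,0,1.0,-0.025,-0.065,0,0.04],[0,0,1.5,-0.037,-0.097,0,0.04],[0,0,1.5,-0.037,-0.097,0,0.04],[0,0,1.5,-0.037,-0.097,0,0.04]]]'

```text
time: 5.9
tcp_pos: [0.5771, 0.391, 0.1571]
orientation: [0.001, 1.0, -0.028, -0.001]
ft_force: [0.6, -0.7, -5.9]
opening: 0.534
grip_force: 30.0
```

```bash
python3 - <<'E'
from plan import *
plan([(.577,.391,.045,-3.3,.04,.03,0),(.577,.391,.0255,-3.3,.04,.01,2)])
im=vision.capture("side"); cv2.imwrite("pics/a.png",im[60:260,120:400,::-1])
E
```

```text
t 5.9 cur [ 0.5771  0.391   0.1571 -3.1731] zaxis [-0.0028 -0.0019 -1.    ]
[[0, 0, 0.0, -0.0, -0.0, 0.028, 0.04], [0, 0, 0.1, -0.0, -0.0, 0.056, 0.04], [0, 0, 0.1, -0.0, -0.0, 0.084, 0.04], [0, 0, 0.1, -0.0, -0.0, 0.112, 0.04], [0, 0, 0.1, -0.0, -0.0, 0.122, 0.04]]
[[0, 0, 0.0, -0.0, -0.0, 0.01, 0.04], [0, 0, 0.0, -0.0, -0.0, 0.01, 0.04], [0, 0, 0.0, -0.0, -0.0, 0.01, 0.04]]
end [ 0.5771  0.391   0.0251 -3.2731] calls 2
```

Call:
move_arm --targets '[[[0,0,0,0,0,0.028,0.04],[0,0,0,0,0,0.056,0.04],[0,0,0,0,0,0.084,0.04],[0,0,0,0,0,0.112,0.04],[0,0,0,0,0,0.122,0.04]]]'

```text
time: 6.45
tcp_pos: [0.578, 0.3873, 0.034]
orientation: [0.002, 1.0, -0.03, -0.002]
ft_force: [-1.0, 0.1, -5.9]
opening: 0.538
grip_force: 30.0
```

Call:
move_arm --targets '[[[0,0,0,0,0,0.005,0.04],[0,0,0,0,0,0.01,0.04],[0,0,0,0,0,0.01,0.04],[0,0,0,0,0,0.01,0.04]]]'

```text
time: 6.85
tcp_pos: [0.5794, 0.3906, 0.0286]
orientation: [-0.0, 1.0, -0.029, 0.001]
ft_force: [-0.3, 0.2, -4.9]
opening: 0.533
grip_force: 30.0
```

Call:
move_arm --targets '[[[0,0,0,0,0,0,0.066],[0,0,0,0,0,0,0.066],[0,0,0,0,0,0,0.066],[0,0,0,0,0,-0.03,0.066],[0,0,0,0,0,-0.07,0.066]]]'

```text
time: 7.35
tcp_pos: [0.5779, 0.3897, 0.0968]
orientation: [0.001, 1.0, -0.029, -0.001]
ft_force: [1.0, -0.4, -0.4]
opening: 0.708
grip_force: 0.0
```

Call:
move_arm --targets '[[[0,0,0,0,0,-0.04,0.066],[0,0,0,0,0,-0.06,0.066],[0,0,0,0,0,-0.06,0.09]]]'

```text
time: 7.65
tcp_pos: [0.5806, 0.3914, 0.162]
orientation: [-0.002, 1.0, -0.029, 0.003]
ft_force: [-0.1, 0.2, 0.1]
opening: 0.754
grip_force: 0.0
```

```bash
python3 - <<'E'
from plan import *
# tin c
plan([(.4216,.2401,.08,8.2,.09,.045,0),(.4216,.2401,.022,8.2,.09,.03,2),(.4216,.2401,.022,8.2,.05,.03,5),(.4216,.2401,.17,8.2,.05,.04,1)])
im=vision.capture("side"); cv2.imwrite("pics/a.png",im[60:260,120:400,::-1])
E
```

```text
t 7.65 cur [ 0.5806  0.3914  0.162  -3.3338] zaxis [ 0.0054  0.0041 -1.    ]
[[0, 0, -1.9, -0.025, 0.027, 0.014, 0.09], [0, 0, -3.8, -0.05, 0.053, 0.027, 0.09], [0, 0, -5.8, -0.075, 0.08, 0.041, 0.09], [0, 0, -7.7, -0.1, 0.107, 0.055, 0.09], [0, 0, -9.6, -0.125, 0.134, 0.068, 0.09]]
[[0, 0, -1.9, -0.029, 0.022, 0.014, 0.09], [0, 0, -1.9, -0.029, 0.022, 0.043, 0.09], [0, 0, -1.9, -0.029, 0.022, 0.072, 0.09], [0, 0, -1.9, -0.029, 0.022, 0.072, 0.09], [0, 0, -1.9, -0.029, 0.022, 0.072, 0.09]]
[[0, 0, -0.0, 0.0, -0.0, -0.0, 0.05], [0, 0, -0.0, 0.0, -0.0, -0.0, 0.05], [0, 0, -0.0, 0.0, -0.0, -0.0, 0.05], [0, 0, -0.0, 0.0, -0.0, -0.0, 0.05], [0, 0, -0.0, 0.0, -0.0, -0.0, 0.05]]
[[0, 0, -0.0, 0.0, -0.0, -0.0, 0.05], [0, 0, -0.0, 0.0, -0.0, -0.037, 0.05], [0, 0, -0.0, 0.0, -0.0, -0.074, 0.05], [0, 0, -0.0, 0.0, -0.0, -0.111, 0.05], [0, 0, -0.0, 0.0, -0.0, -0.148, 0.05]]
[[0, 0, -0.0, 0.0, -0.0, -0.0, 0.05]]
end [0.4216 0.2399 0.17   8.1662] calls 5
```

View pics/a.png

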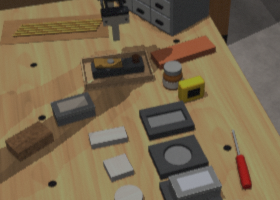

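The plane sits upright in the tray (crop around (118,67)), and the oblong die is clear. Tin c is next.

Call:
move_arm --targets '[[[0,0,-1.9,-0.025,0.027,0.014,0.09],[0,0,-3.8,-0.05,0.053,0.027,0.09],[0,0,-5.8,-0.075,0.08,0.041,0.09],[0,0,-7.7,-0.1,0.107,0.055,0.09],[0,0,-9.6,-0.123,0.134,0.068,0.09]]]'

```text
time: 8.2
tcp_pos: [0.4463, 0.2623, 0.0884]
orientation: [0.0, 0.998, 0.056, -0.001]
ft_force: [0.9, 0.2, -0.6]
opening: 0.97
grip_force: 0.0
```

Call:
move_arm --targets '[[[0,0,-1.9,-0.029,0.022,0.01,0.09],[0,0,-1.9,-0.029,0.022,0.01,0.09],[0,0,-1.9,-0.029,0.022,0.01,0.09],[0,0,-1.9,-0.029,0.022,0.01,0.09]]]'

```text
time: 8.6
tcp_pos: [0.4229, 0.2396, 0.0795]
orientation: [-0.0, 0.997, 0.071, 0.0]
ft_force: [0.5, -0.4, 0.2]
opening: 0.968
grip_force: 0.0
```

```bash
python3 - <<'E'
from plan import *
plan([(.4216,.2401,.022,8.2,.09,.03,2),(.4216,.2401,.022,8.2,.05,.03,5),(.4216,.2401,.2,8.2,.05,.04,1)])
E
```

```text
t 8.6 cur [0.4229 0.2396 0.0795 8.176 ] zaxis [ 0.0008  0.0008 -1.    ]
[[0, 0, -0.0, -0.001, -0.0, 0.029, 0.09], [0, 0, -0.0, -0.001, -0.001, 0.057, 0.09], [0, 0, -0.0, -0.001, -0.001, 0.057, 0.09], [0, 0, -0.0, -0.001, -0.001, 0.057, 0.09], [0, 0, -0.0, -0.001, -0.001, 0.057, 0.05]]
[[0, 0, -0.0, -0.0, 0.0, 0.0, 0.05], [0, 0, -0.0, -0.0, 0.0, 0.0, 0.05], [0, 0, -0.0, -0.0, 0.0, 0.0, 0.05], [0, 0, -0.0, -0.0, 0.0, 0.0, 0.05], [0, 0, -0.0, -0.0, 0.0, 0.0, 0.05]]
[[0, 0, -0.0, -0.0, 0.0, -0.035, 0.05], [0, 0, -0.0, -0.0, 0.0, -0.071, 0.05], [0, 0, -0.0, -0.0, 0.0, -0.106, 0.05], [0, 0, -0.0, -0.0, 0.0, -0.142, 0.05], [0, 0, -0.0, -0.0, 0.0, -0.178, 0.05]]
[[0, 0, -0.0, -0.0, 0.0, 0.0, 0.05]]
end [0.4217 0.2405 0.2005 8.176 ] calls 4
```

Call:
move_arm --targets '[[[0,0,0,-0.001,-0.001,0.029,0.09],[0,0,0,-0.001,-0.001,0.057,0.09],[0,0,0,-0.001,-0.001,0.057,0.09],[0,0,0,-0.001,-0.001,0.057,0.09],[0,0,0,-0.001,-0.001,0.057,0.05]]]'

```text
time: 9.1
tcp_pos: [0.4214, 0.24, 0.0235]
orientation: [-0.0, 0.997, 0.071, 0.001]
ft_force: [-0.1, 0.7, 1.0]
opening: 0.92
grip_force: 0.0
```

Call:
move_arm --targets '[[[0,0,0,0,0,0,0.05],[0,0,0,0,0,0,0.05],[0,0,0,0,0,0,0.05],[0,0,0,0,0,0,0.05],[0,0,0,0,0,0,0.05]]]'

```text
time: 9.6
tcp_pos: [0.4212, 0.2398, 0.0234]
orientation: [-0.0, 0.997, 0.071, 0.001]
ft_force: [-0.2, 0.6, 6.6]
opening: 0.704
grip_force: 30.0
```

Call:
move_arm --targets '[[[0,0,0,0,0,-0.03,0.05],[0,0,0,0,0,-0.06,0.05],[0,0,0,0,0,-0.09,0.05],[0,0,0,0,0,-0.12,0.05],[0,0,0,0,0,-0.12,0.05]]]'

```text
time: 10.1
tcp_pos: [0.422, 0.2401, 0.1459]
orientation: [-0.001, 0.997, 0.071, 0.002]
ft_force: [1.2, 0.5, -2.7]
opening: 0.712
grip_force: 30.0
```

```bash
python3 - <<'E'
from plan import *
plan([(.5547,-.3486,.14,-14.2,.05,.042,4)])
print(arm.get_state()["grip_force"])
E
```

```text
t 10.1 cur [0.422  0.2401 0.1459 8.1509] zaxis [ 0.0045  0.0032 -1.    ]
[[0, 0, 1.5, 0.003, 0.04, 0.0, 0.05], [0, 0, 3.0, 0.006, 0.08, 0.001, 0.05], [0, 0, 4.5, 0.01, 0.12, 0.001, 0.05], [0, 0, 6.0, 0.013, 0.16, 0.002, 0.05], [0, 0, 7.5, 0.016, 0.201, 0.002, 0.05]]
[[0, 0, 1.4, 0.008, 0.039, 0.0, 0.05], [0, 0, 2.9, 0.017, 0.078, 0.001, 0.05], [0, 0, 4.4, 0.025, 0.118, 0.001, 0.05], [0, 0, 5.9, 0.033, 0.157, 0.002, 0.05], [0, 0, 7.4, 0.042, 0.196, 0.002, 0.05]]
[[0, 0, 1.5, 0.013, 0.038, 0.0, 0.05], [0, 0, 3.0, 0.027, 0.076, 0.001, 0.05], [0, 0, 4.5, 0.04, 0.114, 0.001, 0.05], [0, 0, 6.0, 0.054, 0.152, 0.001, 0.05], [0, 0, 7.5, 0.067, 0.19, 0.002, 0.05]]
[[0, 0, -0.0, -0.0, -0.0, -0.0, 0.05], [0, 0, -0.0, -0.0, -0.0, -0.0, 0.05], [0, 0, -0.0, -0.0, -0.0, -0.0, 0.05], [0, 0, -0.0, -0.0, -0.0, -0.0, 0.05]]
end [  0.5548  -0.3487   0.1399 -14.2491] calls 4
29.99144196510315
```

Call:
move_arm --targets '[[[0,0,1.5,0.003,0.04,0.0,0.05],[0,0,3.0,0.006,0.08,0.001,0.05],[0,0,4.5,0.01,0.12,0.001,0.05],[0,0,6.0,0.013,0.16,0.002,0.05],[0,0,7.5,0.016,0.201,0.002,0.05]]]'

```text
time: 10.6
tcp_pos: [0.4648, 0.0413, 0.1397]
orientation: [0.0, 1.0, 0.006, -0.001]
ft_force: [1.3, -0.0, -2.8]
opening: 0.706
grip_force: 30.0
```

Call:
move_arm --targets '[[[0,0,1.4,0.008,0.039,0.0,0.05],[0,0,2.9,0.017,0.078,0.001,0.05],[0,0,4.4,0.025,0.118,0.001,0.05],[0,0,5.9,0.033,0.157,0.002,0.05],[0,0,7.4,0.042,0.196,0.002,0.05]]]'

```text
time: 11.1
tcp_pos: [0.5088, -0.1543, 0.1375]
orientation: [-0.0, 0.998, -0.059, -0.001]
ft_force: [0.1, 0.4, -2.3]
opening: 0.702
grip_force: 30.0
```

Call:
move_arm --targets '[[[0,0,1.5,0.013,0.038,0.0,0.05],[0,0,3.0,0.027,0.076,0.001,0.05],[0,0,4.5,0.04,0.114,0.001,0.05],[0,0,6.0,0.054,0.152,0.001,0.05],[0,0,7.5,0.067,0.19,0.002,0.05]]]'

```text
time: 11.6
tcp_pos: [0.5534, -0.3507, 0.1352]
orientation: [-0.0, 0.992, -0.124, -0.001]
ft_force: [0.8, -0.4, -1.8]
opening: 0.706
grip_force: 30.0
```

Call:
move_arm --targets '[[[0,0,0,0,0,0,0.05],[0,0,0,0,0,0,0.05],[0,0,0,0,0,0,0.05],[0,0,0,0,0,0,0.05]]]'

```text
time: 12.0
tcp_pos: [0.5537, -0.3476, 0.1362]
orientation: [-0.0, 0.992, -0.123, -0.0]
ft_force: [0.2, -0.5, -3.2]
opening: 0.705
grip_force: 30.0
```

```bash
python3 - <<'E'
from plan import *
plan([(.5547,-.3486,.073,-14.2,.05,.03,0),(.5547,-.3486,.065,-14.2,.05,.006,3)])
E
```

```text
t 12.0 cur [  0.5537  -0.3476   0.1362 -14.1142] zaxis [-0.0008  0.001  -1.    ]
[[0, 0, 0.0, 0.0, 0.0, 0.021, 0.05], [0, 0, 0.1, 0.001, 0.001, 0.042, 0.05], [0, 0, 0.1, 0.001, 0.001, 0.063, 0.05], [0, 0, 0.1, 0.001, 0.001, 0.067, 0.05], [0, 0, 0.1, 0.001, 0.001, 0.071, 0.05]]
[[0, 0, -0.0, 0.0, -0.0, 0.0, 0.05], [0, 0, -0.0, 0.0, -0.0, 0.0, 0.05], [0, 0, -0.0, 0.0, -0.0, 0.0, 0.05]]
end [  0.5545  -0.3488   0.0652 -14.2142] calls 2
```

Call:
move_arm --targets '[[[0,0,0,0,0,0.021,0.05],[0,0,0.1,0.001,0.001,0.042,0.05],[0,0,0.1,0.001,0.001,0.063,0.05],[0,0,0.1,0.001,0.001,0.067,0.05],[0,0,0.1,0.001,0.001,0.072,0.05]]]'

```text
time: 12.5
tcp_pos: [0.5548, -0.3497, 0.0646]
orientation: [-0.0, 0.992, -0.124, -0.0]
ft_force: [-0.3, 0.4, -2.9]
opening: 0.709
grip_force: 30.0
```

Call:
move_arm --targets '[[[0,0,0,0,0,0,0.05],[0,0,0,0,0,0,0.05],[0,0,0,0,0,0,0.05]]]'

```text
time: 12.8
tcp_pos: [0.555, -0.3507, 0.0655]
orientation: [0.0, 0.992, -0.125, 0.001]
ft_force: [-0.3, 0.4, -2.5]
opening: 0.707
grip_force: 30.0
```

Call:
move_arm --targets '[[[0,0,0,0,0,0,0.08],[0,0,0,0,0,0,0.08],[0,0,0,0,0,0,0.08],[0,0,0,0,0,-0.03,0.08],[0,0,0,0,0,-0.07,0.09]]]'

```text
time: 13.3
tcp_pos: [0.5535, -0.3498, 0.1336]
orientation: [-0.001, 0.992, -0.125, -0.002]
ft_force: [1.1, -0.9, 0.7]
opening: 0.904
grip_force: 0.0
```

```bash
python3 - <<'E'
from plan import *
plan([(.418,-.2531,.12,9.8,.09,.045,4)],start=(.5545,-.3488,.134,-14.2))
E
```

```text
t 13.3 cur [  0.5535  -0.3498   0.1336 -14.3164] zaxis [-0.0035  0.0019 -1.    ]
[[0, 0, -6.0, -0.039, -0.015, 0.004, 0.09], [0, 0, -12.0, -0.078, -0.03, 0.007, 0.09], [0, 0, -18.0, -0.117, -0.044, 0.011, 0.09], [0, 0, -24.0, -0.156, -0.059, 0.014, 0.09], [0, 0, -24.0, -0.156, -0.059, 0.014, 0.09]]
[[0, 0, 0.0, 0.0, -0.0, 0.0, 0.09], [0, 0, 0.0, 0.0, -0.0, 0.0, 0.09], [0, 0, 0.0, 0.0, -0.0, 0.0, 0.09]]
end [ 0.4177 -0.2533  0.12    9.8   ] calls 2
```

Call:
move_arm --targets '[[[0,0,-6.0,-0.039,-0.015,0.004,0.09],[0,0,-12.0,-0.078,-0.03,0.007,0.09],[0,0,-18.0,-0.117,-0.044,0.011,0.09],[0,0,-24.0,-0.156,-0.059,0.014,0.09],[0,0,-24.0,-0.156,-0.059,0.014,0.09]]]'

```text
time: 13.8
tcp_pos: [0.4124, -0.2518, 0.1205]
orientation: [-0.001, 0.996, 0.086, -0.003]
ft_force: [-0.0, -1.2, 0.5]
opening: 0.966
grip_force: 0.0
```

Call:
move_arm --targets '[[[0,0,0,0,0,0,0.09],[0,0,0,0,0,0,0.09],[0,0,0,0,0,0,0.09]]]'

```text
time: 14.1
tcp_pos: [0.4193, -0.2554, 0.1207]
orientation: [0.0, 0.996, 0.084, 0.001]
ft_force: [-0.3, -0.3, -0.4]
opening: 0.969
grip_force: 0.0
```

```bash
python3 - <<'E'
from plan import *
plan([(.418,-.2531,.0225,9.8,.09,.03,2),(.418,-.2531,.0225,9.8,.05,.03,5),(.418,-.2531,.17,9.8,.05,.04,2)])
from h import *
o=look(["tin_base","tin_b"])
for c in("top","side"):
  for n in("tin_base","tin_b"):
    for d in o[c,n]:
        p=ray(c,np.array(d["point"])*[560,420],.07)[:2]
        if np.hypot(*(p-[.555,-.348]))<.05: print(c,n,d["p"],fit({c:d["region"]},0,(.11,.066,.08),yaw=np.radians(-14)))
E
```

```text
t 14.1 cur [ 0.4193 -0.2554  0.1207  9.6322] zaxis [ 0.0012 -0.0007 -1.    ]
[[0, 0, -0.0, -0.0, -0.001, 0.025, 0.09], [0, 0, -0.1, -0.0, -0.001, 0.049, 0.09], [0, 0, -0.1, -0.001, -0.002, 0.074, 0.09], [0, 0, -0.2, -0.001, -0.003, 0.098, 0.09], [0, 0, -0.2, -0.001, -0.003, 0.098, 0.09]]
[[0, 0, 0.0, 0.0, 0.0, 0.0, 0.09], [0, 0, 0.0, 0.0, 0.0, 0.0, 0.05], [0, 0, 0.0, 0.0, 0.0, 0.0, 0.05], [0, 0, 0.0, 0.0, 0.0, 0.0, 0.05], [0, 0, 0.0, 0.0, 0.0, 0.0, 0.05]]
[[0, 0, 0.0, 0.0, 0.0, 0.0, 0.05], [0, 0, 0.0, 0.0, 0.0, 0.0, 0.05], [0, 0, 0.0, 0.0, 0.0, -0.037, 0.05], [0, 0, 0.0, 0.0, 0.0, -0.074, 0.05], [0, 0, 0.0, 0.0, 0.0, -0.11, 0.05]]
[[0, 0, 0.0, 0.0, 0.0, -0.037, 0.05], [0, 0, 0.0, 0.0, 0.0, -0.037, 0.05], [0, 0, 0.0, 0.0, 0.0, -0.037, 0.05]]
end [ 0.4178 -0.2527  0.1697  9.8322] calls 4
top tin_base 0.69 (array([ 0.5619, -0.2921,  3.8795]), np.float64(5.8956395348837205))
top tin_b 0.8 (array([  0.5573,  -0.3535, -14.5935]), np.float64(0.11599538679914834))
side tin_b 0.78 (array([  0.5575,  -0.3374, -17.6892]), np.float64(0.2574702380952381))
```

Call:
move_arm --targets '[[[0,0,0,0,-0.001,0.025,0.09],[0,0,0,0,-0.001,0.049,0.09],[0,0,0,0,-0.001,0.074,0.09],[0,0,0,0,-0.001,0.098,0.09],[0,0,0,0,-0.001,0.098,0.09]]]'

```text
time: 14.9
tcp_pos: [0.4169, -0.253, 0.0204]
orientation: [-0.001, 0.996, 0.085, -0.002]
ft_force: [-0.9, 0.7, -0.0]
opening: 0.965
grip_force: 0.0
```

Call:
move_arm --targets '[[[0,0,0,0,0,0,0.09],[0,0,0,0,0,0,0.05],[0,0,0,0,0,0,0.05],[0,0,0,0,0,0,0.05],[0,0,0,0,0,0,0.05]]]'

```text
time: 15.4
tcp_pos: [0.418, -0.2538, 0.0234]
orientation: [0.0, 0.996, 0.084, 0.0]
ft_force: [-0.1, 0.3, 8.5]
opening: 0.71
grip_force: 30.0
```

Call:
move_arm --targets '[[[0,0,0,0,0,0,0.05],[0,0,0,0,0,0,0.05],[0,0,0,0,0,0,0.05]]]'

```text
time: 15.7
tcp_pos: [0.4181, -0.2538, 0.0234]
orientation: [0.0, 0.996, 0.084, 0.0]
ft_force: [0.0, 0.9, 9.1]
opening: 0.708
grip_force: 30.0
```

Call:
move_arm --targets '[[[0,0,0,0,0,-0.035,0.05],[0,0,0,0,0,-0.07,0.05],[0,0,0,0,0,-0.105,0.05],[0,0,0,0,0,-0.14,0.05],[0,0,0,0,0,-0.15,0.05]]]'

```text
time: 16.2
tcp_pos: [0.4185, -0.2543, 0.1756]
orientation: [0.001, 0.996, 0.084, 0.002]
ft_force: [0.5, 0.5, -4.2]
opening: 0.707
grip_force: 30.0
```

```bash
python3 - <<'E'
from plan import *
plan([(.5547,-.3486,.172,-14.2,.05,.042,4)])
im=vision.capture("top"); im2=vision.capture("side")
cv2.imwrite("pics/b.png",np.hstack([cv2.resize(im[180:320,350:490],(420,420)),cv2.resize(im2[260:400,190:330],(420,420))])[:,:800,::-1])
E
```

```text
t 16.2 cur [ 0.4185 -0.2543  0.1756  9.6469] zaxis [ 0.0038 -0.0021 -1.    ]
[[0, 0, 6.0, 0.03, 0.029, 0.001, 0.05], [0, 0, 11.9, 0.059, 0.058, 0.002, 0.05], [0, 0, 17.9, 0.089, 0.087, 0.003, 0.05], [0, 0, 23.8, 0.118, 0.116, 0.004, 0.05], [0, 0, 23.8, 0.118, 0.116, 0.004, 0.05]]
[[0, 0, 0.0, 0.0, -0.0, -0.0, 0.05], [0, 0, 0.0, 0.0, -0.0, -0.0, 0.05], [0, 0, 0.0, 0.0, -0.0, -0.0, 0.05]]
end [  0.5543  -0.3489   0.1716 -14.1531] calls 2
```

View pics/b.png

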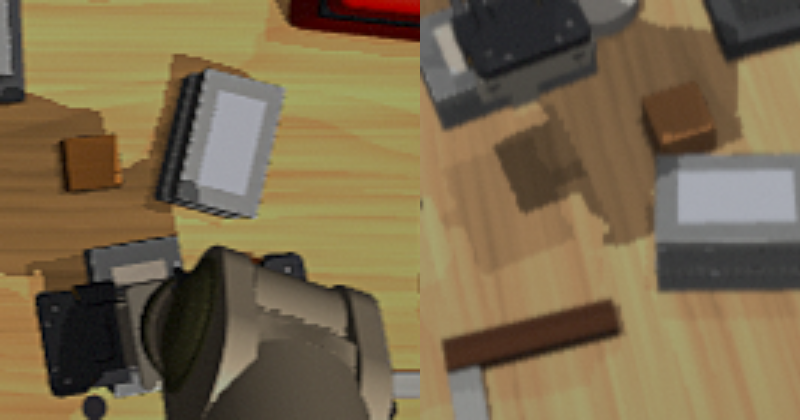

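In the crop the tin sits squarely on the base tin (around (225,145)). Next is the second tin.

Call:
move_arm --targets '[[[0,0,6.0,0.03,0.029,0.001,0.05],[0,0,11.9,0.059,0.058,0.002,0.05],[0,0,17.9,0.089,0.087,0.003,0.05],[0,0,23.8,0.118,0.116,0.004,0.05],[0,0,23.8,0.118,0.116,0.004,0.05]]]'

```text
time: 16.8
tcp_pos: [0.5571, -0.3505, 0.1652]
orientation: [0.001, 0.992, -0.125, 0.0]
ft_force: [-0.6, 0.6, -4.7]
opening: 0.702
grip_force: 30.0
```

Call:
move_arm --targets '[[[0,0,0,0,0,0,0.05],[0,0,0,0,0,0,0.05],[0,0,0,0,0,0,0.05],[0,0,0,0,0,0,0.05],[0,0,0,0,0,0,0.05]]]'

```text
time: 17.3
tcp_pos: [0.5533, -0.3481, 0.1688]
orientation: [0.0, 0.992, -0.123, 0.0]
ft_force: [0.2, 0.2, -4.2]
opening: 0.708
grip_force: 30.0
```

```bash
python3 - <<'E'
from plan import *
plan([(.5547,-.3490,.114,-14.2,.05,.03,0),(.5547,-.3490,.1045,-14.2,.05,.005,3)])
E
```

```text
t 17.3 cur [  0.5533  -0.3481   0.1688 -14.1163] zaxis [ 0.0001 -0.0001 -1.    ]
[[0, 0, 0.0, 0.001, 0.0, 0.027, 0.05], [0, 0, 0.1, 0.002, 0.001, 0.055, 0.05], [0, 0, 0.1, 0.002, 0.001, 0.06, 0.05], [0, 0, 0.1, 0.002, 0.001, 0.064, 0.05], [0, 0, 0.1, 0.002, 0.001, 0.064, 0.05]]
[[0, 0, -0.0, -0.0, -0.0, 0.0, 0.05], [0, 0, -0.0, -0.0, -0.0, 0.0, 0.05]]
end [  0.555   -0.3495   0.1048 -14.2163] calls 2
```

Call:
move_arm --targets '[[[0,0,0,0.001,0,0.027,0.05],[0,0,0.1,0.001,0.001,0.052,0.05],[0,0,0.1,0.001,0.001,0.06,0.05],[0,0,0.1,0.001,0.001,0.064,0.05],[0,0,0.1,0.001,0.001,0.065,0.05]]]'

```text
time: 17.8
tcp_pos: [0.5546, -0.3495, 0.104]
orientation: [0.0, 0.992, -0.124, 0.0]
ft_force: [-0.7, -0.6, -4.2]
opening: 0.705
grip_force: 30.0
```

Call:
move_arm --targets '[[[0,0,0,0,0,0,0.05],[0,0,0,0,0,0,0.05],[0,0,0,0,0,0,0.05]]]'

```text
time: 18.1
tcp_pos: [0.5547, -0.3496, 0.1044]
orientation: [0.0, 0.992, -0.124, 0.001]
ft_force: [0.1, 0.4, -4.3]
opening: 0.707
grip_force: 30.0
```

Call:
move_arm --targets '[[[0,0,0,0,0,0,0.08],[0,0,0,0,0,0,0.08],[0,0,0,0,0,0,0.08],[0,0,0,0,0,-0.03,0.08],[0,0,0,0,0,-0.07,0.09]]]'

```text
time: 18.6
tcp_pos: [0.5534, -0.3488, 0.1727]
orientation: [-0.001, 0.992, -0.124, -0.002]
ft_force: [0.2, -1.2, -0.3]
opening: 0.907
grip_force: 0.0
```

```bash
python3 - <<'E'
from plan import *
plan([(.665,-.135,.175,3.4,.09,.042,0),(.665,-.135,.12,3.4,.09,.03,4)],start=(.5545,-.3493,.175,-14.2))
E
```

```text
t 18.6 cur [  0.5534  -0.3488   0.1727 -14.2121] zaxis [-0.0034  0.0018 -1.    ]
[[0, 0, -2.9, 0.009, -0.039, -0.0, 0.09], [0, 0, -5.9, 0.018, -0.078, -0.0, 0.09], [0, 0, -8.8, 0.027, -0.117, -0.0, 0.09], [0, 0, -11.7, 0.036, -0.157, -0.0, 0.09], [0, 0, -14.7, 0.045, -0.196, -0.0, 0.09]]
[[0, 0, -2.9, 0.019, -0.035, -0.0, 0.09], [0, 0, -2.9, 0.019, -0.035, 0.027, 0.09], [0, 0, -2.9, 0.019, -0.035, 0.055, 0.09], [0, 0, -2.9, 0.019, -0.035, 0.055, 0.09], [0, 0, -2.9, 0.019, -0.035, 0.055, 0.09]]
[[0, 0, -0.0, 0.0, -0.0, -0.0, 0.09], [0, 0, -0.0, 0.0, -0.0, -0.0, 0.09]]
end [ 0.6649 -0.1352  0.12    3.4   ] calls 3
```

Call:
move_arm --targets '[[[0,0,-2.9,0.009,-0.039,0,0.09],[0,0,-5.9,0.018,-0.078,0,0.09],[0,0,-8.8,0.027,-0.117,0,0.09],[0,0,-11.7,0.036,-0.157,0,0.09],[0,0,-14.7,0.045,-0.196,0,0.09]]]'

```text
time: 19.1
tcp_pos: [0.6469, -0.169, 0.174]
orientation: [0.0, 1.0, 0.005, 0.0]
ft_force: [0.4, -0.9, -0.0]
opening: 0.967
grip_force: 0.0
```

Call:
move_arm --targets '[[[0,0,-2.9,0.019,-0.035,0,0.09],[0,0,-2.9,0.019,-0.035,0.027,0.09],[0,0,-2.9,0.019,-0.035,0.055,0.09],[0,0,-2.9,0.019,-0.035,0.055,0.09],[0,0,-2.9,0.019,-0.035,0.055,0.09]]]'

```text
time: 19.6
tcp_pos: [0.6648, -0.1356, 0.1188]
orientation: [0.0, 1.0, 0.029, -0.0]
ft_force: [-0.3, 0.6, 0.6]
opening: 0.969
grip_force: 0.0
```

Call:
move_arm --targets '[[[0,0,0,0,0,0,0.09],[0,0,0,0,0,0,0.09],[0,0,0,0,0,0,0.09]]]'

```text
time: 19.9
tcp_pos: [0.6653, -0.1357, 0.1198]
orientation: [0.0, 1.0, 0.029, 0.001]
ft_force: [0.3, 0.6, -1.3]
opening: 0.965
grip_force: 0.0
```

```bash
python3 - <<'E'
from plan import *
plan([(.665,-.135,.0464,3.4,.09,.025,2)])
E
```

```text
t 19.9 cur [ 0.6653 -0.1357  0.1198  3.3518] zaxis [ 0.0017 -0.0002 -1.    ]
[[0, 0, -0.0, -0.0, -0.0, 0.024, 0.09], [0, 0, -0.0, -0.0, -0.0, 0.049, 0.09], [0, 0, -0.0, -0.0, -0.001, 0.073, 0.09], [0, 0, -0.0, -0.0, -0.001, 0.073, 0.09], [0, 0, -0.0, -0.0, -0.001, 0.073, 0.09]]
end [ 0.6653 -0.1347  0.0468  3.3518] calls 1
```

Call:
move_arm --targets '[[[0,0,0,0,0,0.024,0.09],[0,0,0,0,0,0.049,0.09],[0,0,0,0,0,0.073,0.09],[0,0,0,0,0,0.073,0.09],[0,0,0,0,0,0.073,0.09]]]'

```text
time: 20.4
tcp_pos: [0.6649, -0.1354, 0.0461]
orientation: [-0.0, 1.0, 0.029, -0.0]
ft_force: [-0.8, -0.2, 0.8]
opening: 0.968
grip_force: 0.0
```

Call:
move_arm --targets '[[[0,0,0,0,0,0,0.05],[0,0,0,0,0,0,0.05],[0,0,0,0,0,0,0.05],[0,0,0,0,0,0,0.05],[0,0,0,0,0,0,0.05]]]'

```text
time: 20.9
tcp_pos: [0.6653, -0.1353, 0.0465]
orientation: [0.0, 1.0, 0.03, 0.001]
ft_force: [-0.2, 1.1, 6.9]
opening: 0.713
grip_force: 30.0
```

Call:
move_arm --targets '[[[0,0,0,0,0,0,0.05],[0,0,0,0,0,0,0.05]]]'

```text
time: 21.1
tcp_pos: [0.6652, -0.1353, 0.0465]
orientation: [0.0, 1.0, 0.03, 0.001]
ft_force: [-0.4, -0.1, 5.8]
opening: 0.709
grip_force: 30.0
```

Call:
move_arm --targets '[[[0,0,0,0,0,-0.03,0.05],[0,0,0,0,0,-0.065,0.05],[0,0,0,0,0,-0.1,0.05],[0,0,0,0,0,-0.135,0.05],[0,0,0,0,0,-0.158,0.05]]]'

```text
time: 21.6
tcp_pos: [0.665, -0.1355, 0.2059]
orientation: [0.0, 1.0, 0.029, 0.001]
ft_force: [0.2, -0.5, -3.8]
opening: 0.709
grip_force: 30.0
```

```bash
python3 - <<'E'
from plan import *
plan([(.5547,-.3490,.202,-14.2,.05,.038,5)])
E
```

```text
t 21.6 cur [ 0.665  -0.1355  0.2059  3.3639] zaxis [ 0.0014 -0.0003 -1.    ]
[[0, 0, 2.5, -0.018, 0.03, 0.001, 0.05], [0, 0, 5.0, -0.035, 0.059, 0.001, 0.05], [0, 0, 7.5, -0.053, 0.089, 0.002, 0.05], [0, 0, 10.0, -0.07, 0.118, 0.002, 0.05], [0, 0, 12.5, -0.088, 0.148, 0.003, 0.05]]
[[0, 0, 2.6, -0.01, 0.032, 0.0, 0.05], [0, 0, 5.1, -0.021, 0.065, 0.001, 0.05], [0, 0, 5.1, -0.021, 0.065, 0.001, 0.05], [0, 0, 5.1, -0.021, 0.065, 0.001, 0.05], [0, 0, 5.1, -0.021, 0.065, 0.001, 0.05]]
[[0, 0, -0.0, -0.0, -0.0, -0.0, 0.05], [0, 0, -0.0, -0.0, -0.0, -0.0, 0.05]]
end [  0.5548  -0.3492   0.2019 -14.2361] calls 3
```

Call:
move_arm --targets '[[[0,0,2.5,-0.018,0.03,0.001,0.05],[0,0,5.0,-0.035,0.059,0.001,0.05],[0,0,7.5,-0.053,0.089,0.002,0.05],[0,0,10.0,-0.07,0.118,0.002,0.05],[0,0,12.5,-0.088,0.148,0.003,0.05]]]'

```text
time: 22.1
tcp_pos: [0.5846, -0.2891, 0.2002]
orientation: [-0.0, 0.997, -0.08, -0.0]
ft_force: [0.2, -0.3, -3.9]
opening: 0.706
grip_force: 30.0
```

Call:
move_arm --targets '[[[0,0,2.6,-0.01,0.032,0,0.05],[0,0,5.1,-0.021,0.065,0.001,0.05],[0,0,5.1,-0.021,0.065,0.001,0.05],[0,0,5.1,-0.021,0.065,0.001,0.05],[0,0,5.1,-0.021,0.065,0.001,0.05]]]'

```text
time: 22.6
tcp_pos: [0.555, -0.3479, 0.1993]
orientation: [-0.0, 0.992, -0.123, -0.0]
ft_force: [0.3, -0.3, -3.9]
opening: 0.706
grip_force: 30.0
```

Call:
move_arm --targets '[[[0,0,0,0,0,0,0.05],[0,0,0,0,0,0,0.05],[0,0,0,0,0,0,0.05]]]'

```text
time: 22.9
tcp_pos: [0.5551, -0.3484, 0.1996]
orientation: [-0.0, 0.992, -0.123, 0.0]
ft_force: [-0.0, 0.5, -3.8]
opening: 0.707
grip_force: 30.0
```

```bash
python3 - <<'E'
from plan import *
plan([(.5547,-.3490,.152,-14.2,.05,.025,0),(.5547,-.3490,.1437,-14.2,.05,.005,4)])
E
```

```text
t 22.9 cur [  0.5551  -0.3484   0.1996 -14.1552] zaxis [ 0.      0.0001 -1.    ]
[[0, 0, 0.0, -0.0, 0.0, 0.024, 0.05], [0, 0, 0.0, -0.0, 0.001, 0.048, 0.05], [0, 0, 0.0, -0.0, 0.001, 0.052, 0.05], [0, 0, 0.0, -0.0, 0.001, 0.056, 0.05], [0, 0, 0.0, -0.0, 0.001, 0.056, 0.05]]
[[0, 0, 0.0, -0.0, -0.0, -0.0, 0.05], [0, 0, 0.0, -0.0, -0.0, -0.0, 0.05], [0, 0, 0.0, -0.0, -0.0, -0.0, 0.05]]
end [  0.5548  -0.3494   0.1436 -14.1552] calls 2
```

Call:
move_arm --targets '[[[0,0,0,0,0,0.024,0.05],[0,0,0,0,0.001,0.046,0.05],[0,0,0,0,0.001,0.052,0.05],[0,0,0,0,0.001,0.056,0.05],[0,0,0,0,0.001,0.056,0.05]]]'

```text
time: 23.4
tcp_pos: [0.5546, -0.3501, 0.1438]
orientation: [0.0, 0.992, -0.124, 0.0]
ft_force: [0.3, -0.1, -3.9]
opening: 0.707
grip_force: 30.0
```

Call:
move_arm --targets '[[[0,0,0,0,0,0,0.05],[0,0,0,0,0,0,0.05],[0,0,0,0,0,0,0.05]]]'

```text
time: 23.7
tcp_pos: [0.5547, -0.3503, 0.1443]
orientation: [0.0, 0.992, -0.124, 0.0]
ft_force: [0.4, 0.9, -3.4]
opening: 0.707
grip_force: 30.0
```

Call:
move_arm --targets '[[[0,0,0,0,0,0,0.08],[0,0,0,0,0,0,0.08],[0,0,0,0,0,0,0.08],[0,0,0,0,0,-0.03,0.08],[0,0,0,0,0,-0.07,0.09]]]'

```text
time: 24.2
tcp_pos: [0.5535, -0.3495, 0.2126]
orientation: [-0.001, 0.992, -0.124, -0.002]
ft_force: [0.2, -0.2, -0.0]
opening: 0.905
grip_force: 0.0
```

Call:
move_arm --targets '[[[0,0,0,0,-0.03,0,0.09],[0,0,0,-0.03,-0.06,0,0.09],[0,0,0,-0.06,-0.06,0,0.09],[0,0,0,-0.06,-0.06,0,0.09],[0,0,0,-0.06,-0.06,0,0.09]]]'

```text
time: 24.7
tcp_pos: [0.5112, -0.2775, 0.2143]
orientation: [0.0, 0.992, -0.124, 0.001]
ft_force: [0.4, -0.0, -0.0]
opening: 0.967
grip_force: 0.0
```

```bash
python3 - <<'E'
from plan import *
a=vision.capture("top");b=vision.capture("side")
cv2.imwrite("pics/c.png",np.hstack([cv2.resize(a[100:400,80:480],(400,300)),cv2.resize(b[60:360,130:530],(400,300))])[:,:,::-1])
import pickle
N=["die_round","die_square","die_oblong","blank_round","blank_square","blank_oblong"]
o=look(N);pickle.dump(o,open("o2.pkl","wb"))
for (c,n),L in o.items():
    for d in L:
        px=np.array(d["point"])*[560,420];print(c,n,round(d["p"],2),px.round(),d["region"].sum(),ray(c,px,.022)[:2])
E
```

```text
top die_round 0.88 [290. 186.] 2038 [ 0.6623 -0.0114]
top die_round 0.32 [411. 212.] 93 [ 0.5985 -0.3249]
top die_round 0.23 [284. 246.] 613 [0.5071 0.0016]
top die_square 0.97 [338. 189.] 2047 [ 0.6563 -0.1369]
top die_square 0.72 [143. 221.] 3151 [0.5702 0.365 ]
top die_oblong 0.7 [232. 183.] 2025 [0.671 0.138]
top blank_round 0.93 [326. 247.] 636 [ 0.5054 -0.1056]
top blank_square 0.73 [234. 184.] 2098 [0.6667 0.1327]
top blank_oblong 0.85 [243. 251.] 761 [0.494  0.1089]
side die_round 0.63 [295. 354.] 430 [ 0.5463 -0.3833]
side die_square 0.75 [307. 255.] 2189 [ 0.6449 -0.1424]
side die_oblong 0.82 [299. 182.] 899 [0.6956 0.107 ]
side blank_round 0.48 [240. 256.] 202 [ 0.4858 -0.1016]
side blank_square 0.66 [233. 230.] 449 [ 0.4875 -0.0145]
side blank_oblong 0.86 [221. 200.] 439 [0.4751 0.0961]
```

View pics/c.png

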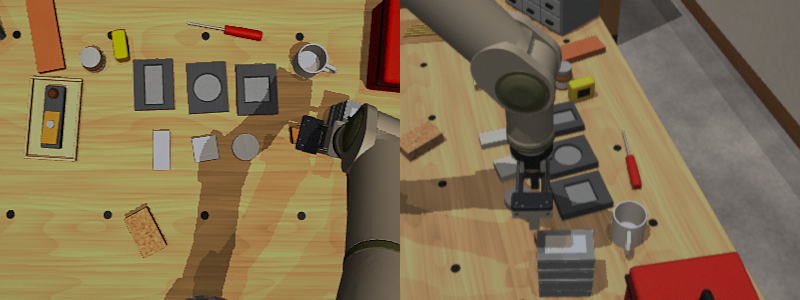

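The top view (left half) shows all three dies clear, the plane in the tray and the blanks undisturbed. In the side view the stack of four tins stands square. Now I fit the dies and blanks.

```bash
python3 - <<'E'
from h import *
import pickle
o=pickle.load(open("o2.pkl","rb"))
res={}
for n in["die_round","die_square","die_oblong"]:
    p,f=fit({"top":o["top",n][0]["region"]},0,DIM["die"],yaw=.06);res[n]=p;print(n,p,f)
im=vision.capture("top");g=cv2.cvtColor(im,cv2.COLOR_RGB2GRAY).astype(float)
# edge-based check: sharpen with image gradients along projected outlines
G=np.hypot(cv2.Sobel(g,6,1,0),cv2.Sobel(g,6,0,1))
from scipy.ndimage import map_coordinates
def outline(dim,rnd,n=60):
    if rnd: t=np.linspace(0,2*np.pi,200);return np.c_[np.cos(t),np.sin(t)]*dim[0]/2
    l,w=dim[0]/2,dim[1]/2;s=np.linspace(-.92,.92,n)
    return np.vstack([np.c_[s*l,0*s+w],np.c_[s*l,0*s-w],np.c_[0*s+l,s*w],np.c_[0*s-l,s*w]])
def edgefit(p0,dim,z,rnd=False):
    O=outline(dim,rnd);Gb=cv2.GaussianBlur(G,(0,0),.8)
    def sc(p):
        a=np.radians(p[2]);q=O@np.array([[np.cos(a),np.sin(a)],[-np.sin(a),np.cos(a)]])+p[:2]
        u=proj("top",np.c_[q,0*q[:,0]+z]);return -np.minimum(map_coordinates(Gb,u[:,::-1].T,order=1),150).mean()
    best=None
    for dx in(-.003,0,.003):
      for dy in(-.003,0,.003):
        s=np.array(p0)+[dx,dy,0];r=minimize(sc,s,method="Nelder-Mead",options=dict(initial_simplex=[s,s+[.003,0,0],s+[0,.003,0],s+[0,0,3]],xatol=1e-4,fatol=1e-3))
        if best is None or r.fun<best.fun:best=r
    return best.x,best.fun
for n in res: print(n,"top outline",*edgefit(res[n],(.13,.104),.024))
for n,d in(("die_round",(.074,.074)),("die_square",(.066,.066)),("die_oblong",(.104,.048))): print(n,"rim",*edgefit(res[n],d,.024,n=="die_round"))
for n,p in(("blank_round",(.506,-.106,0)),("blank_square",(.5015,-.0006,9)),("blank_oblong",(.4962,.1116,.3))):
    print(n,"top edge",*edgefit(p,DIM[n],.022,n=="blank_round"))
E
```

```text
die_round [ 0.6604 -0.0057  3.5956] 0.02530053974484789
die_square [ 0.6564 -0.1343  2.4092] 0.02778456277479238
die_oblong [0.6672 0.1341 2.2956] 0.03148148148148148
die_round top outline [ 0.6607 -0.0044  3.5169] -150.0
die_square top outline [ 0.6558 -0.1326  1.6063] -148.18990763367964
die_oblong top outline [0.6674 0.1331 2.6745] -150.0
die_round rim [ 0.6595 -0.0046  0.3873] -150.0
die_square rim [ 0.6574 -0.1318  0.7075] -148.09845057733313
die_oblong rim [0.6669 0.1349 2.3619] -150.0
blank_round top edge [ 0.5064 -0.104   4.9503] -127.63049875021781
blank_square top edge [0.5035 0.001  8.7211] -138.92605762122747
blank_oblong top edge [ 0.4985  0.1131 -0.3481] -136.20346290565783
```

```bash
cat > e.py <<'E'
from plan import *
from scipy.ndimage import map_coordinates
def grad():
    g=cv2.cvtColor(vision.capture("top"),cv2.COLOR_RGB2GRAY).astype(float)
    return cv2.GaussianBlur(np.sqrt(np.hypot(cv2.Sobel(g,6,1,0),cv2.Sobel(g,6,0,1))),(0,0),1)
def outline(dim,rnd,n=60):
    if rnd: t=np.linspace(0,2*np.pi,200);return np.c_[np.cos(t),np.sin(t)]*dim[0]/2
    l,w=dim[0]/2,dim[1]/2;s=np.linspace(-.92,.92,n)
    return np.vstack([np.c_[s*l,0*s+w],np.c_[s*l,0*s-w],np.c_[0*s+l,s*w],np.c_[0*s-l,s*w]])
def edgefit(Gb,p0,dim,z,rnd=False):
    O=outline(dim,rnd)
    def sc(p):
        a=np.radians(p[2]);q=O@np.array([[np.cos(a),np.sin(a)],[-np.sin(a),np.cos(a)]])+p[:2]
        return -map_coordinates(Gb,proj("top",np.c_[q,0*q[:,0]+z])[:,::-1].T,order=1).mean()
    best=None
    for dx in(-.003,0,.003):
      for dy in(-.003,0,.003):
        s=np.array(p0)+[dx,dy,0];r=minimize(sc,s,method="Nelder-Mead",options=dict(initial_simplex=[s,s+[.003,0,0],s+[0,.003,0],s+[0,0,3]],xatol=1e-4,fatol=1e-4))
        if best is None or r.fun<best.fun:best=r
    return best.x,round(best.fun,2)
E
python3 - <<'E'
from e import *
G=grad()
D=dict(die_round=(.6604,-.0057,3.6),die_square=(.6564,-.1343,2.4),die_oblong=(.6672,.1341,2.3))
for n,d in(("die_round",(.074,.074)),("die_square",(.066,.066)),("die_oblong",(.104,.048))):
    print(n,"outline",*edgefit(G,D[n],(.13,.104),.024),"rim",*edgefit(G,D[n],d,.024,n=="die_round"),"floor",*edgefit(G,D[n],d,.014,n=="die_round"))
for n,p in(("blank_round",(.506,-.106,0)),("blank_square",(.5015,-.0006,9)),("blank_oblong",(.4962,.1116,.3))):
    print(n,"top edge",*edgefit(G,p,DIM[n],.022,n=="blank_round"))
E
```

```text
die_round outline [ 0.6601 -0.0037  4.0019] -13.45 rim [ 0.66   -0.0042  3.7006] -12.67 floor [ 0.6613 -0.0044  1.3405] -12.96
die_square outline [ 0.656  -0.1312  2.4084] -12.47 rim [ 0.656  -0.1322  3.0095] -12.64 floor [ 0.6571 -0.1332  3.24  ] -12.88
die_oblong outline [0.6666 0.1345 2.5412] -13.57 rim [0.6668 0.1349 2.4915] -13.14 floor [0.6677 0.1356 2.5041] -13.44
blank_round top edge [ 0.5064 -0.1041  5.0434] -10.35
blank_square top edge [0.5032 0.0007 8.6275] -12.28
blank_oblong top edge [0.4983 0.1139 0.3331] -11.8
```

```bash
python3 - <<'E'
from plan import *
plan([(.497,.1128,.12,.3,.065,.045,4)])
E
```

```text
t 25.6 cur [  0.511   -0.2772   0.2136 -14.2231] zaxis [ 0. -0. -1.]
[[0, 0, -1.6, -0.012, -0.042, 0.01, 0.065], [0, 0, -3.2, -0.024, -0.083, 0.021, 0.065], [0, 0, -4.8, -0.036, -0.125, 0.031, 0.065], [0, 0, -6.5, -0.049, -0.166, 0.042, 0.065], [0, 0, -8.1, -0.061, -0.208, 0.052, 0.065]]
[[0, 0, -1.6, -0.006, -0.043, 0.01, 0.065], [0, 0, -3.2, -0.012, -0.086, 0.021, 0.065], [0, 0, -4.8, -0.018, -0.129, 0.031, 0.065], [0, 0, -6.4, -0.024, -0.172, 0.042, 0.065], [0, 0, -6.4, -0.024, -0.172, 0.042, 0.065]]
[[0, 0, -0.0, -0.0, 0.0, -0.0, 0.065], [0, 0, -0.0, -0.0, 0.0, -0.0, 0.065], [0, 0, -0.0, -0.0, 0.0, -0.0, 0.065]]
end [0.4975 0.113  0.1196 0.2769] calls 3
```

Call:
move_arm --targets '[[[0,0,-1.6,-0.012,-0.042,0.01,0.065],[0,0,-3.2,-0.024,-0.083,0.021,0.065],[0,0,-4.8,-0.036,-0.125,0.031,0.065],[0,0,-6.5,-0.049,-0.166,0.042,0.065],[0,0,-8.1,-0.061,-0.208,0.052,0.065]]]'

```text
time: 26.1
tcp_pos: [0.5027, -0.0591, 0.1613]
orientation: [-0.0, 0.999, -0.053, 0.0]
ft_force: [0.7, 0.0, 0.3]
opening: 0.703
grip_force: 0.0
```

Call:
move_arm --targets '[[[0,0,-1.6,-0.006,-0.043,0.01,0.065],[0,0,-3.2,-0.012,-0.086,0.021,0.065],[0,0,-4.8,-0.018,-0.129,0.031,0.065],[0,0,-6.4,-0.024,-0.172,0.042,0.065],[0,0,-6.4,-0.024,-0.172,0.042,0.065]]]'

```text
time: 26.6
tcp_pos: [0.4968, 0.1197, 0.1185]
orientation: [-0.001, 1.0, 0.007, -0.0]
ft_force: [-0.2, -0.1, 1.1]
opening: 0.697
grip_force: 0.0
```

Call:
move_arm --targets '[[[0,0,0,0,0,0,0.065],[0,0,0,0,0,0,0.065],[0,0,0,0,0,0,0.065],[0,0,0,0,0,0,0.065]]]'

```text
time: 27.0
tcp_pos: [0.4977, 0.1116, 0.1199]
orientation: [0.0, 1.0, 0.001, 0.0]
ft_force: [-0.4, -0.8, -0.4]
opening: 0.696
grip_force: 0.0
```

```bash
python3 - <<'E'
from e import *
G=grad()
print("oblong",*edgefit(G,(.4962,.1116,.3),DIM["blank_oblong"],.022))
plan([(.497,.1128,.0255,.3,.065,.03,3)])
E
```

```text
oblong [0.5091 0.0402 0.3436] -10.78
t 27.05 cur [0.4977 0.1118 0.1199 0.1558] zaxis [ 0.0004 -0.0001 -1.    ]
[[0, 0, -0.0, -0.0, -0.0, 0.024, 0.065], [0, 0, -0.1, -0.0, -0.0, 0.047, 0.065], [0, 0, -0.1, -0.001, -0.001, 0.071, 0.065], [0, 0, -0.1, -0.001, -0.001, 0.094, 0.065], [0, 0, -0.1, -0.001, -0.001, 0.094, 0.065]]
[[0, 0, -0.0, 0.0, 0.0, 0.0, 0.065], [0, 0, -0.0, 0.0, 0.0, 0.0, 0.065]]
end [0.4967 0.1128 0.0259 0.2558] calls 2
```

Call:
move_arm --targets '[[[0,0,0,0,0,0.024,0.065],[0,0,0,0,0,0.047,0.065],[0,0,0,0,0,0.071,0.065],[0,0,0,0,0,0.094,0.065],[0,0,0,0,0,0.094,0.065]]]'

```text
time: 27.55
tcp_pos: [0.4964, 0.1122, 0.0236]
orientation: [0.001, 1.0, 0.002, -0.002]
ft_force: [0.5, -0.2, 0.2]
opening: 0.7
grip_force: 0.0
```

Call:
move_arm --targets '[[[0,0,0,0,0,0,0.065],[0,0,0,0,0,0,0.065],[0,0,0,0,0,0,0.03],[0,0,0,0,0,0,0.03],[0,0,0,0,0,0,0.03]]]'

```text
time: 28.05
tcp_pos: [0.4977, 0.1131, 0.0262]
orientation: [-0.0, 1.0, 0.002, 0.0]
ft_force: [-0.4, -0.3, -0.4]
opening: 0.49
grip_force: 1.0
```

Call:
move_arm --targets '[[[0,0,0,0,0,0,0.03],[0,0,0,0,0,0,0.03],[0,0,0,0,0,0,0.03]]]'

```text
time: 28.35
tcp_pos: [0.4977, 0.1129, 0.0261]
orientation: [-0.0, 1.0, 0.002, 0.0]
ft_force: [-0.1, -0.6, 7.3]
opening: 0.472
grip_force: 30.0
```

Call:
move_arm --targets '[[[0,0,0,0,0,-0.03,0.03],[0,0,0,0,0,-0.06,0.03],[0,0,0,0,0,-0.06,0.03],[0,0,0,0,0,-0.06,0.03]]]'

```text
time: 28.75
tcp_pos: [0.4976, 0.1131, 0.0859]
orientation: [-0.0, 1.0, 0.002, 0.001]
ft_force: [0.3, 0.4, -3.7]
opening: 0.469
grip_force: 30.0
```

```bash
python3 - <<'E'
from plan import *
plan([(.6667,.1346,.08,2.5,.03,.03,5)])
b=vision.capture("side")
cv2.imwrite("pics/d.png",cv2.resize(b[130:260,190:340],(600,520),interpolation=cv2.INTER_CUBIC)[:,:,::-1])
E
```

```text
t 28.75 cur [0.4976 0.1131 0.0859 0.2768] zaxis [ 0.0012  0.0004 -1.    ]
[[0, 0, -0.4, 0.028, -0.003, 0.001, 0.03], [0, 0, -0.7, 0.056, -0.007, 0.002, 0.03], [0, 0, -1.1, 0.085, -0.01, 0.003, 0.03], [0, 0, -1.5, 0.113, -0.014, 0.004, 0.03], [0, 0, -1.9, 0.141, -0.017, 0.005, 0.03]]
[[0, 0, -0.3, 0.028, -0.003, 0.001, 0.03], [0, 0, -0.3, 0.028, -0.003, 0.001, 0.03], [0, 0, -0.3, 0.028, -0.003, 0.001, 0.03], [0, 0, -0.3, 0.028, -0.003, 0.001, 0.03], [0, 0, -0.3, 0.028, -0.003, 0.001, 0.03]]
[[0, 0, -0.0, 0.0, 0.0, -0.0, 0.03]]
end [0.6664 0.1348 0.0799 2.4768] calls 3
```

View pics/d.png

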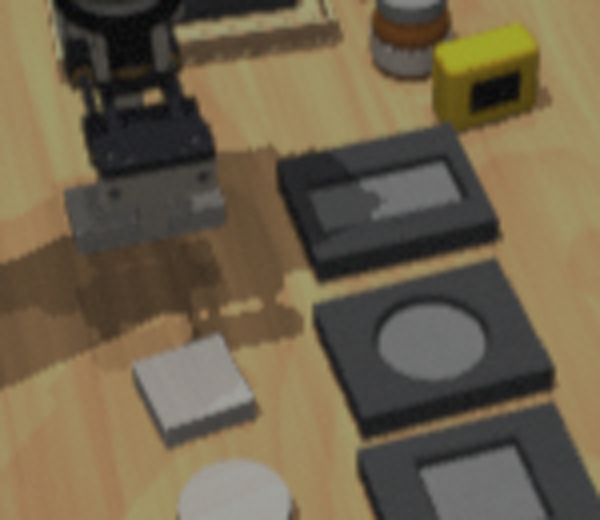

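The blank is held level at crop (145,210), and the oblong die's cavity is at (385,195). Moving over the die.

Call:
move_arm --targets '[[[0,0,-0.4,0.028,-0.003,0.001,0.03],[0,0,-0.7,0.056,-0.007,0.002,0.03],[0,0,-1.1,0.085,-0.01,0.003,0.03],[0,0,-1.5,0.113,-0.014,0.004,0.03],[0,0,-1.9,0.141,-0.017,0.005,0.03]]]'

```text
time: 29.3
tcp_pos: [0.6385, 0.1308, 0.0785]
orientation: [0.0, 1.0, 0.019, -0.001]
ft_force: [-0.3, 0.3, -1.4]
opening: 0.47
grip_force: 30.0
```

Call:
move_arm --targets '[[[0,0,-0.3,0.029,-0.003,0.001,0.03],[0,0,-0.3,0.029,-0.003,0.001,0.03],[0,0,-0.3,0.029,-0.003,0.001,0.03],[0,0,-0.3,0.029,-0.003,0.001,0.03],[0,0,-0.3,0.029,-0.003,0.001,0.03]]]'

```text
time: 29.8
tcp_pos: [0.6659, 0.1346, 0.079]
orientation: [0.0, 1.0, 0.022, -0.001]
ft_force: [-0.5, 0.6, -2.7]
opening: 0.469
grip_force: 30.0
```

Call:
move_arm --targets '[[[0,0,0,0,0,0,0.03],[0,0,0,0,0,0,0.03],[0,0,0,0,0,0,0.03]]]'

```text
time: 30.1
tcp_pos: [0.6671, 0.1348, 0.0798]
orientation: [-0.0, 1.0, 0.022, 0.0]
ft_force: [0.2, -0.2, -2.5]
opening: 0.47
grip_force: 30.0
```

```bash
python3 - <<'E'
from plan import *
plan([(.6675,.1344,.053,2.5,.03,.015,0),(.6675,.1344,.047,2.5,.03,.003,3)])
E
```

```text
t 30.1 cur [0.6671 0.1348 0.0798 2.4825] zaxis [ 0.0001  0.     -1.    ]
[[0, 0, -0.0, 0.0, 0.0, 0.013, 0.03], [0, 0, -0.0, 0.0, 0.0, 0.027, 0.03], [0, 0, -0.0, 0.0, 0.0, 0.03, 0.03], [0, 0, -0.0, 0.0, 0.0, 0.033, 0.03], [0, 0, -0.0, 0.0, 0.0, 0.033, 0.03]]
[[0, 0, -0.0, 0.0, 0.0, -0.0, 0.03], [0, 0, -0.0, 0.0, 0.0, -0.0, 0.03]]
end [0.6671 0.1348 0.0468 2.4825] calls 2
```

Call:
move_arm --targets '[[[0,0,0,0,0,0.012,0.03],[0,0,0,0,0,0.024,0.03],[0,0,0,0,0,0.028,0.03],[0,0,0,0,0,0.031,0.03],[0,0,0,0,0,0.033,0.03]]]'

```text
time: 30.6
tcp_pos: [0.6671, 0.1348, 0.046]
orientation: [0.0, 1.0, 0.022, -0.0]
ft_force: [0.2, 0.1, -3.1]
opening: 0.467
grip_force: 30.0
```

Call:
move_arm --targets '[[[0,0,0,0,0,0,0.03],[0,0,0,0,0,0,0.03],[0,0,0,0,0,0,0.03]]]'

```text
time: 30.9
tcp_pos: [0.6674, 0.1348, 0.047]
orientation: [-0.0, 1.0, 0.022, 0.0]
ft_force: [0.3, 0.0, -2.5]
opening: 0.47
grip_force: 30.0
```

Call:
move_arm --targets '[[[0,0,0,0,0,0.002,0.03],[0,0,0,0,0,0.004,0.03],[0,0,0,0,0,0.006,0.03],[0,0,0,0,0,0.006,0.03],[0,0,0,0,0,0.006,0.03]]]'

```text
time: 31.4
tcp_pos: [0.6672, 0.1347, 0.0405]
orientation: [0.0, 1.0, 0.022, -0.0]
ft_force: [-0.9, -0.5, -2.4]
opening: 0.47
grip_force: 30.0
```

Call:
move_arm --targets '[[[0,0,0,0,0,0,0.06],[0,0,0,0,0,0,0.06],[0,0,0,0,0,0,0.06],[0,0,0,0,0,-0.03,0.06],[0,0,0,0,0,-0.06,0.06]]]'

```text
time: 31.9
tcp_pos: [0.6666, 0.1347, 0.1005]
orientation: [0.0, 1.0, 0.022, -0.001]
ft_force: [1.1, 0.1, -0.6]
opening: 0.645
grip_force: 0.0
```

Call:
move_arm --targets '[[[0,0,0,0,-0.04,0,0.06],[0,0,0,0,-0.08,0,0.085],[0,0,0,0,-0.12,0,0.085],[0,0,0,0,-0.12,0,0.085],[0,0,0,0,-0.12,0,0.085]]]'

```text
time: 32.4
tcp_pos: [0.6616, 0.2561, 0.1005]
orientation: [-0.0, 1.0, 0.023, -0.0]
ft_force: [-0.3, -0.7, -0.3]
opening: 0.902
grip_force: 0.0
```

```bash
python3 - <<'E'
from e import *
G=grad()
print("square",*edgefit(G,(.502,0,9),DIM["blank_square"],.022))
print("round",*edgefit(G,(.506,-.105,0),DIM["blank_round"],.022,True))
print("ob seated",*edgefit(G,(.6668,.1345,2.5),DIM["blank_oblong"],.036))
for n in("blank_square","blank_round"):
    d=nets.trace("top",n)
    if d: print(n,d[0]["p"],*fit({"top":d[0]["region"]},0,DIM[n],yaw=.15,rnd=n=="blank_round"))
s=vision.capture("side");a=vision.capture("top")
cv2.imwrite("pics/f.png",np.hstack([cv2.resize(s[100:300,200:400],(400,400)),cv2.resize(a[120:320,190:390],(400,400))])[:,:,::-1])
plan([(.5024,.0003,.10,8.8,.085,.04,5)])
E
```

```text
square [0.5033 0.0004 8.7238] -12.28
round [ 0.5075 -0.1032  3.0339] -11.49
ob seated [0.6667 0.1351 2.8292] -17.49
blank_square 0.71 [ 0.7746  0.2247 41.042 ] 0.5279345372460497
blank_round 0.74 [ 0.5067 -0.1051 12.467 ] 0.04965334420880914
t 32.65 cur [0.6625 0.2529 0.1006 2.3568] zaxis [-0.     -0.0007 -1.    ]
[[0, 0, -0.8, -0.021, 0.031, 0.0, 0.085], [0, 0, -1.6, -0.043, 0.061, 0.0, 0.085], [0, 0, -2.4, -0.064, 0.092, 0.0, 0.085], [0, 0, -3.2, -0.085, 0.123, 0.0, 0.085], [0, 0, -4.0, -0.106, 0.154, 0.0, 0.085]]
[[0, 0, -0.8, -0.024, 0.029, 0.0, 0.085], [0, 0, -1.6, -0.047, 0.058, 0.001, 0.085], [0, 0, -2.4, -0.071, 0.087, 0.001, 0.085], [0, 0, -2.4, -0.071, 0.087, 0.001, 0.085], [0, 0, -2.4, -0.071, 0.087, 0.001, 0.085]]
[[0, 0, -0.0, 0.0, 0.0, -0.0, 0.085], [0, 0, -0.0, 0.0, 0.0, -0.0, 0.085], [0, 0, -0.0, 0.0, 0.0, -0.0, 0.085]]
end [0.5019 0.0003 0.0996 8.7568] calls 3
```

View pics/f.png

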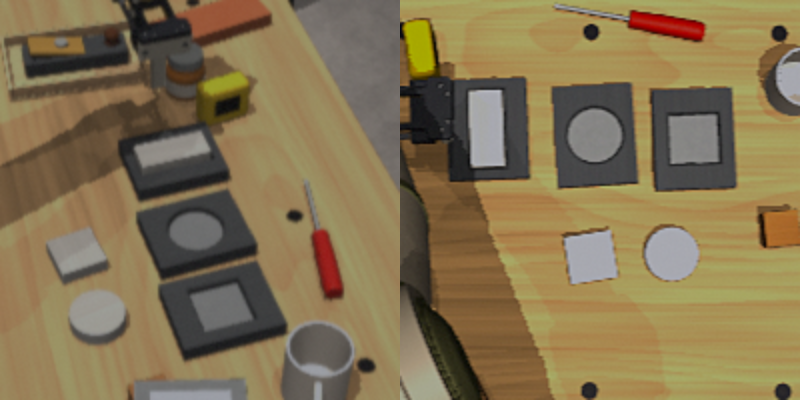

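The oblong blank sits proud and level in its die (left crop (172,150)). The square blank at (590,257) and the round blank at (672,254) haven't moved. Next, the square blank.

Call:
move_arm --targets '[[[0,0,-0.8,-0.021,0.031,0,0.076],[0,0,-1.6,-0.043,0.061,0,0.076],[0,0,-2.4,-0.064,0.092,0,0.076],[0,0,-3.2,-0.085,0.123,0,0.076],[0,0,-4.0,-0.106,0.154,0,0.076]]]'

```text
time: 33.15
tcp_pos: [0.562, 0.0941, 0.1008]
orientation: [0.0, 0.998, 0.056, 0.0]
ft_force: [0.5, -0.1, -0.2]
opening: 0.816
grip_force: 0.0
```

Call:
move_arm --targets '[[[0,0,-0.8,-0.024,0.029,0,0.076],[0,0,-1.6,-0.047,0.058,0.001,0.076],[0,0,-2.4,-0.071,0.087,0.001,0.076],[0,0,-2.4,-0.071,0.087,0.001,0.076],[0,0,-2.4,-0.071,0.087,0.001,0.076]]]'

```text
time: 33.65
tcp_pos: [0.5022, 0.0005, 0.1]
orientation: [0.0, 0.997, 0.076, 0.0]
ft_force: [0.4, -0.1, 0.3]
opening: 0.818
grip_force: 0.0
```

Call:
move_arm --targets '[[[0,0,0,0,0,0,0.076],[0,0,0,0,0,0,0.076],[0,0,0,0,0,0,0.076]]]'

```text
time: 33.95
tcp_pos: [0.5026, 0.0027, 0.0995]
orientation: [-0.0, 0.997, 0.078, 0.0]
ft_force: [-0.2, 0.5, -0.5]
opening: 0.819
grip_force: 0.0
```

```bash
python3 - <<'E'
from plan import *
plan([(.5026,.0002,.0258,8.8,.076,.02,3)])
E
```

```text
t 33.95 cur [0.5026 0.0027 0.0995 8.9557] zaxis [ 0.0003  0.0003 -1.    ]
[[0, 0, 0.0, -0.0, 0.001, 0.018, 0.076], [0, 0, 0.1, -0.0, 0.001, 0.037, 0.076], [0, 0, 0.1, -0.0, 0.002, 0.055, 0.076], [0, 0, 0.2, -0.0, 0.002, 0.074, 0.076], [0, 0, 0.2, -0.0, 0.002, 0.074, 0.076]]
[[0, 0, -0.0, -0.0, 0.0, -0.0, 0.076], [0, 0, -0.0, -0.0, 0.0, -0.0, 0.076]]
end [0.5029 0.0007 0.0255 8.7557] calls 2
```

Call:
move_arm --targets '[[[0,0,0,0,0.001,0.018,0.076],[0,0,0.1,0,0.001,0.037,0.076],[0,0,0.1,0,0.001,0.055,0.076],[0,0,0.1,0,0.001,0.073,0.076],[0,0,0.1,0,0.001,0.073,0.076]]]'

```text
time: 34.45
tcp_pos: [0.5015, 0.0015, 0.0248]
orientation: [-0.0, 0.997, 0.077, -0.002]
ft_force: [-0.2, -0.0, -0.1]
opening: 0.82
grip_force: 0.0
```

Call:
move_arm --targets '[[[0,0,0,0,0,0,0.076],[0,0,0,0,0,0,0.076],[0,0,0,0,0,0,0.05],[0,0,0,0,0,0,0.05],[0,0,0,0,0,0,0.05]]]'

```text
time: 34.95
tcp_pos: [0.5026, 0.0006, 0.0272]
orientation: [0.0, 0.997, 0.076, 0.001]
ft_force: [-0.5, -0.7, 7.0]
opening: 0.664
grip_force: 30.0
```

Call:
move_arm --targets '[[[0,0,0,0,0,0,0.05],[0,0,0,0,0,0,0.05],[0,0,0,0,0,0,0.05]]]'

```text
time: 35.25
tcp_pos: [0.5025, 0.0006, 0.0272]
orientation: [0.0, 0.997, 0.076, 0.0]
ft_force: [-1.2, -0.5, 6.9]
opening: 0.663
grip_force: 30.0
```

Call:
move_arm --targets '[[[0,0,0,0,0,-0.03,0.05],[0,0,0,0,0,-0.06,0.05],[0,0,0,0,0,-0.06,0.05],[0,0,0,0,0,-0.06,0.05]]]'

```text
time: 35.65
tcp_pos: [0.5024, 0.0007, 0.087]
orientation: [-0.0, 0.997, 0.076, 0.001]
ft_force: [0.0, -0.7, -2.4]
opening: 0.668
grip_force: 30.0
```

```bash
python3 - <<'E'
from plan import *
plan([(.656,-.133,.08,2.6,.05,.03,5)])
E
```

```text
t 35.65 cur [0.5024 0.0007 0.087  8.7577] zaxis [ 0.0014  0.0002 -1.    ]
[[0, 0, 0.9, 0.019, 0.022, 0.001, 0.05], [0, 0, 1.8, 0.038, 0.044, 0.002, 0.05], [0, 0, 2.6, 0.056, 0.067, 0.003, 0.05], [0, 0, 3.5, 0.075, 0.089, 0.004, 0.05], [0, 0, 4.4, 0.094, 0.111, 0.005, 0.05]]
[[0, 0, 0.9, 0.02, 0.021, 0.001, 0.05], [0, 0, 1.8, 0.041, 0.041, 0.002, 0.05], [0, 0, 1.8, 0.041, 0.041, 0.002, 0.05], [0, 0, 1.8, 0.041, 0.041, 0.002, 0.05], [0, 0, 1.8, 0.041, 0.041, 0.002, 0.05]]
[[0, 0, -0.0, -0.0, 0.001, -0.0, 0.05], [0, 0, -0.0, -0.0, 0.001, -0.0, 0.05]]
end [ 0.6563 -0.1335  0.08    2.5577] calls 3
```

```bash
python3 - <<'E'
from e import *
G=grad()
for n,p,d in(("round",(.6603,-.0047,3.8),(.074,.074)),("square",(.656,-.133,2.6),(.066,.066))):
    print(n,"outline",*edgefit(G,p,(.13,.104),.024),"rim",*edgefit(G,p,d,.024,n=="round"))
for n in("die_square","die_round"):
    d=nets.trace("top",n)
    if d: print(n,d[0]["p"],*fit({"top":d[0]["region"]},0,DIM["die"],yaw=.05))
E
```

```text
round outline [ 0.6603 -0.0037  4.0944] -12.66 rim [ 0.6599 -0.0039  3.9335] -11.97
square outline [ 0.6559 -0.1314  1.9835] -13.59 rim [ 0.656  -0.1323  2.7625] -13.42
die_square 0.85 [ 0.6566 -0.1346  2.6957] 0.03434300341296928
die_round 0.68 [ 0.6606 -0.0052  3.9331] 0.02972744814278823
```

Call:
move_arm --targets '[[[0,0,0.9,0.019,0.022,0.001,0.05],[0,0,1.8,0.038,0.044,0.002,0.05],[0,0,2.6,0.056,0.067,0.003,0.05],[0,0,3.5,0.075,0.089,0.004,0.05],[0,0,4.4,0.094,0.111,0.005,0.05]]]'

```text
time: 36.3
tcp_pos: [0.6121, -0.0953, 0.08]
orientation: [-0.0, 0.999, 0.038, -0.001]
ft_force: [-0.6, 0.1, -2.0]
opening: 0.66
grip_force: 30.0
```

Call:
move_arm --targets '[[[0,0,0.9,0.02,0.021,0.001,0.05],[0,0,1.8,0.041,0.041,0.002,0.05],[0,0,1.8,0.041,0.041,0.002,0.05],[0,0,1.8,0.041,0.041,0.002,0.05],[0,0,1.8,0.041,0.041,0.002,0.05]]]'

```text
time: 36.8
tcp_pos: [0.6548, -0.1313, 0.0785]
orientation: [-0.0, 1.0, 0.023, -0.001]
ft_force: [-0.4, -0.4, -1.7]
opening: 0.665
grip_force: 30.0
```

Call:
move_arm --targets '[[[0,0,0,0,0,0,0.05],[0,0,0,0,0,0,0.05],[0,0,0,0,0,0,0.05]]]'

```text
time: 37.1
tcp_pos: [0.6559, -0.1319, 0.0798]
orientation: [-0.0, 1.0, 0.023, -0.0]
ft_force: [-0.3, 0.3, -1.8]
opening: 0.663
grip_force: 30.0
```

Call:
move_arm --targets '[[[0,0,0,0,0.001,0.012,0.05],[0,0,0,0,0.001,0.022,0.05],[0,0,0,0,0.001,0.026,0.05],[0,0,0,0,0.001,0.029,0.05],[0,0,0,0,0.001,0.032,0.05]]]'

```text
time: 37.6
tcp_pos: [0.6561, -0.1333, 0.0471]
orientation: [-0.0, 1.0, 0.022, -0.0]
ft_force: [0.1, -0.7, -1.7]
opening: 0.661
grip_force: 30.0
```

Call:
move_arm --targets '[[[0,0,0,0,0,0,0.05],[0,0,0,0,0,0,0.05],[0,0,0,0,0,0,0.05]]]'

```text
time: 37.9
tcp_pos: [0.6563, -0.1334, 0.0479]
orientation: [0.0, 1.0, 0.022, 0.0]
ft_force: [0.2, -0.2, -1.1]
opening: 0.664
grip_force: 30.0
```

Call:
move_arm --targets '[[[0,0,0,0,0,0.002,0.05],[0,0,0,0,0,0.004,0.05],[0,0,0,0,0,0.006,0.05],[0,0,0,0,0,0.006,0.05],[0,0,0,0,0,0.006,0.05]]]'

```text
time: 38.4
tcp_pos: [0.656, -0.1333, 0.0415]
orientation: [0.0, 1.0, 0.023, -0.0]
ft_force: [-0.3, 0.8, -1.2]
opening: 0.666
grip_force: 30.0
```

Call:
move_arm --targets '[[[0,0,0,0,0,0,0.076],[0,0,0,0,0,0,0.076],[0,0,0,0,0,0,0.076],[0,0,0,0,0,-0.03,0.076],[0,0,0,0,0,-0.07,0.076]]]'

```text
time: 38.9
tcp_pos: [0.6548, -0.1331, 0.1105]
orientation: [-0.0, 1.0, 0.023, -0.002]
ft_force: [0.7, -0.7, 0.2]
opening: 0.816
grip_force: 0.0
```

```bash
python3 - <<'E'
from e import *
G=grad()
print("round",*edgefit(G,(.506,-.105,0),DIM["blank_round"],.022,True))
d=nets.trace("top","blank_round")
print([(x["p"],ray("top",np.array(x["point"])*[560,420],.02)) for x in d])
a=vision.capture("top");s=vision.capture("side")
cv2.imwrite("pics/g.png",np.hstack([cv2.resize(s[100:300,200:400],(400,400)),cv2.resize(a[120:320,190:390],(400,400))])[:,:,::-1])
E
```

```text
round [ 0.5075 -0.1043  5.9152] -10.52
[(0.58, array([ 0.5074, -0.1029,  0.02  ]))]
```

View pics/g.png

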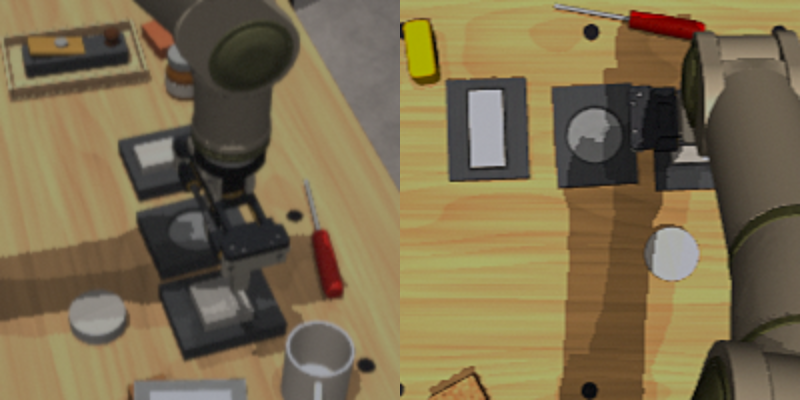

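The square blank sits in its die (left crop (215,300)). The round blank is still at about (0.507, -0.104). Next, the round one.

```bash
python3 - <<'E'
from plan import *
plan([(.507,-.1046,.10,4,.088,.035,5)],start=(.656,-.1333,.1115,2.6))
E
```

```text
t 39.1 cur [ 0.6567 -0.1335  0.1128  2.5722] zaxis [ 0.0023 -0.0004 -1.    ]
[[0, 0, -0.3, -0.03, -0.007, 0.002, 0.088], [0, 0, -0.6, -0.059, -0.014, 0.005, 0.088], [0, 0, -0.8, -0.089, -0.021, 0.007, 0.088], [0, 0, -1.1, -0.118, -0.028, 0.009, 0.088], [0, 0, -1.4, -0.148, -0.035, 0.011, 0.088]]
[[0, 0, -0.0, 0.0, -0.0, 0.001, 0.088], [0, 0, -0.0, 0.0, -0.0, 0.001, 0.088], [0, 0, -0.0, 0.0, -0.0, 0.001, 0.088], [0, 0, -0.0, 0.0, -0.0, 0.001, 0.088], [0, 0, -0.0, 0.0, -0.0, 0.001, 0.088]]
end [ 0.5066 -0.105   0.0995  4.    ] calls 2
```

Call:
move_arm --targets '[[[0,0,-0.3,-0.03,-0.007,0.002,0.088],[0,0,-0.6,-0.059,-0.014,0.005,0.088],[0,0,-0.8,-0.089,-0.021,0.007,0.088],[0,0,-1.1,-0.118,-0.028,0.009,0.088],[0,0,-1.4,-0.148,-0.035,0.011,0.088]]]'

```text
time: 39.6
tcp_pos: [0.5048, -0.1047, 0.0996]
orientation: [-0.0, 0.999, 0.035, -0.001]
ft_force: [0.3, 0.0, -1.2]
opening: 0.946
grip_force: 0.0
```

Call:
move_arm --targets '[[[0,0,0,0,0,0.001,0.088],[0,0,0,0,0,0.001,0.088],[0,0,0,0,0,0.001,0.088],[0,0,0,0,0,0.001,0.088],[0,0,0,0,0,0.001,0.088]]]'

```text
time: 40.1
tcp_pos: [0.5074, -0.1051, 0.0994]
orientation: [0.0, 0.999, 0.035, 0.0]
ft_force: [0.1, 0.5, -0.7]
opening: 0.944
grip_force: 0.0
```

```bash
python3 - <<'E'
from plan import *
plan([(.507,-.1046,.0262,4,.088,.02,3)])
E
```

```text
t 40.1 cur [ 0.5074 -0.1051  0.0994  3.9684] zaxis [ 0.0004  0.     -1.    ]
[[0, 0, -0.0, -0.0, -0.0, 0.018, 0.088], [0, 0, -0.0, -0.0, -0.0, 0.037, 0.088], [0, 0, -0.0, -0.0, -0.0, 0.055, 0.088], [0, 0, -0.0, -0.0, -0.001, 0.073, 0.088], [0, 0, -0.0, -0.0, -0.001, 0.073, 0.088]]
[[0, 0, -0.0, -0.0, 0.0, 0.0, 0.088], [0, 0, -0.0, -0.0, 0.0, 0.0, 0.088]]
end [ 0.5073 -0.1041  0.0264  3.9684] calls 2
```

Call:
move_arm --targets '[[[0,0,0,0,0,0.018,0.088],[0,0,0,0,0,0.037,0.088],[0,0,0,0,0,0.055,0.088],[0,0,0,0,0,0.073,0.088],[0,0,0,0,0,0.073,0.088]]]'

```text
time: 40.6
tcp_pos: [0.5061, -0.1048, 0.0248]
orientation: [-0.0, 0.999, 0.035, -0.001]
ft_force: [0.2, -0.8, 0.4]
opening: 0.944
grip_force: 0.0
```

Call:
move_arm --targets '[[[0,0,0,0,0,0,0.088],[0,0,0,0,0,0,0.088],[0,0,0,0,0,0,0.055],[0,0,0,0,0,0,0.055],[0,0,0,0,0,0,0.055]]]'

```text
time: 41.1
tcp_pos: [0.5069, -0.1051, 0.0271]
orientation: [0.0, 0.999, 0.035, 0.0]
ft_force: [-0.5, -1.1, 4.2]
opening: 0.748
grip_force: 30.1
```

Call:
move_arm --targets '[[[0,0,0,0,0,0,0.055],[0,0,0,0,0,0,0.055],[0,0,0,0,0,0,0.055]]]'

```text
time: 41.4
tcp_pos: [0.5069, -0.1051, 0.0271]
orientation: [0.0, 0.999, 0.035, 0.0]
ft_force: [-1.1, 0.3, 7.2]
opening: 0.747
grip_force: 30.0
```

Call:
move_arm --targets '[[[0,0,0,0,0,-0.03,0.055],[0,0,0,0,0,-0.06,0.055],[0,0,0,0,0,-0.06,0.055],[0,0,0,0,0,-0.06,0.055]]]'

```text
time: 41.8
tcp_pos: [0.5068, -0.1052, 0.0868]
orientation: [0.0, 0.999, 0.035, 0.001]
ft_force: [-0.3, -0.2, -2.5]
opening: 0.745
grip_force: 30.0
```

```bash
python3 - <<'E'
from plan import *
plan([(.6603,-.0046,.08,4,.055,.03,5)])
E
```

```text
t 41.8 cur [ 0.5068 -0.1052  0.0868  3.9635] zaxis [ 0.0012 -0.0001 -1.    ]
[[0, 0, -0.0, 0.023, -0.013, 0.001, 0.055], [0, 0, -0.0, 0.046, -0.026, 0.002, 0.055], [0, 0, -0.0, 0.069, -0.038, 0.003, 0.055], [0, 0, -0.0, 0.091, -0.051, 0.004, 0.055], [0, 0, -0.0, 0.114, -0.064, 0.005, 0.055]]
[[0, 0, -0.0, 0.023, -0.013, 0.001, 0.055], [0, 0, -0.0, 0.046, -0.026, 0.002, 0.055], [0, 0, -0.0, 0.046, -0.026, 0.002, 0.055], [0, 0, -0.0, 0.046, -0.026, 0.002, 0.055], [0, 0, -0.0, 0.046, -0.026, 0.002, 0.055]]
[[0, 0, -0.0, 0.0, 0.0, -0.0, 0.055], [0, 0, -0.0, 0.0, 0.0, -0.0, 0.055]]
end [ 0.6602 -0.0043  0.0798  3.9635] calls 3
```

Call:
move_arm --targets '[[[0,0,0,0.023,-0.013,0.001,0.055],[0,0,0,0.046,-0.026,0.002,0.055],[0,0,0,0.069,-0.038,0.003,0.055],[0,0,0,0.091,-0.051,0.004,0.055],[0,0,0,0.114,-0.064,0.005,0.055]]]'

```text
time: 42.3
tcp_pos: [0.6157, -0.0327, 0.0796]
orientation: [0.0, 0.999, 0.035, -0.001]
ft_force: [-0.3, -0.1, -3.4]
opening: 0.747
grip_force: 30.0
```

Call:
move_arm --targets '[[[0,0,0,0.023,-0.013,0.001,0.055],[0,0,0,0.046,-0.026,0.002,0.055],[0,0,0,0.046,-0.026,0.002,0.055],[0,0,0,0.046,-0.026,0.002,0.055],[0,0,0,0.046,-0.026,0.002,0.055]]]'

```text
time: 42.8
tcp_pos: [0.6585, -0.0051, 0.0783]
orientation: [0.0, 0.999, 0.034, -0.001]
ft_force: [0.5, 0.3, -2.5]
opening: 0.744
grip_force: 30.0
```

Call:
move_arm --targets '[[[0,0,0,0,0,0,0.055],[0,0,0,0,0,0,0.055],[0,0,0,0,0,0,0.055],[0,0,0,0,0,0,0.055]]]'

```text
time: 43.2
tcp_pos: [0.66, -0.0044, 0.0798]
orientation: [0.0, 0.999, 0.035, 0.0]
ft_force: [-1.0, 0.3, -2.0]
opening: 0.743
grip_force: 30.0
```

Contact with the die top would come at TCP z 0.0511, and fully seated is 0.0411.

Call:
move_arm --targets '[[[0,0,0,0,0,0.012,0.055],[0,0,0,0,0,0.022,0.055],[0,0,0,0,0,0.026,0.055],[0,0,0,0,0,0.029,0.055],[0,0,0,0,0,0.032,0.055]]]'

```text
time: 43.7
tcp_pos: [0.66, -0.0041, 0.0471]
orientation: [0.0, 0.999, 0.035, -0.0]
ft_force: [-0.7, 0.2, -1.7]
opening: 0.742
grip_force: 30.0
```

Call:
move_arm --targets '[[[0,0,0,0,0,0,0.055],[0,0,0,0,0,0,0.055],[0,0,0,0,0,0,0.055]]]'

```text
time: 44.0
tcp_pos: [0.6603, -0.0042, 0.0479]
orientation: [0.0, 0.999, 0.035, 0.0]
ft_force: [0.1, 0.7, -2.2]
opening: 0.744
grip_force: 30.0
```

It's inside the cavity with no contact load, so I lower it the rest of the way, release and back off toward the robot.

Call:
move_arm --targets '[[[0,0,0,0,0,0.002,0.055],[0,0,0,0,0,0.004,0.055],[0,0,0,0,0,0.006,0.055],[0,0,0,0,0,0.006,0.055],[0,0,0,0,0,0.006,0.055]]]'

```text
time: 44.5
tcp_pos: [0.66, -0.0041, 0.0415]
orientation: [0.0, 0.999, 0.035, -0.0]
ft_force: [-0.1, -0.5, -3.4]
opening: 0.743
grip_force: 30.0
```

Call:
move_arm --targets '[[[0,0,0,0,0,0,0.084],[0,0,0,0,0,0,0.084],[0,0,0,0,0,0,0.084],[0,0,0,0,0,-0.03,0.084],[0,0,0,0,0,-0.07,0.084]]]'

```text
time: 45.0
tcp_pos: [0.6588, -0.0041, 0.1105]
orientation: [0.0, 0.999, 0.035, -0.002]
ft_force: [0.0, -0.6, -0.1]
opening: 0.902
grip_force: 0.0
```

Call:
move_arm --targets '[[[0,0,0,0,0,-0.05,0.084],[0,0,0,-0.04,0,-0.08,0.084],[0,0,0,-0.08,0.02,-0.1,0.084],[0,0,0,-0.12,0.05,-0.1,0.084],[0,0,0,-0.16,0.08,-0.1,0.084]]]'

```text
time: 45.5
tcp_pos: [0.5049, -0.0956, 0.2127]
orientation: [0.0, 0.999, 0.035, 0.001]
ft_force: [0.3, -0.9, 0.7]
opening: 0.903
grip_force: 0.0
```

Call:
move_arm --targets '[[[0,0,0,-0.02,0.04,0,0.084],[0,0,0,-0.02,0.08,0,0.084],[0,0,0,-0.02,0.08,0,0.084],[0,0,0,-0.02,0.08,0,0.084]]]'

```text
time: 45.9
tcp_pos: [0.4915, -0.177, 0.2118]
orientation: [0.0, 0.999, 0.034, 0.0]
ft_force: [0.5, -0.4, -1.0]
opening: 0.904
grip_force: 0.0
```

```bash
python3 - <<'E'
from e import *
a=vision.capture("top");s=vision.capture("side")
cv2.imwrite("pics/h.png",np.hstack([cv2.resize(s[90:340,180:430],(400,400)),cv2.resize(a[110:310,180:380],(400,400))])[:,:,::-1])
cv2.imwrite("pics/i.png",cv2.resize(a,(800,600))[:,:,::-1])
G=grad()
for n,p in(("blank_round",(.6603,-.0045,4)),("blank_square",(.656,-.133,2.6)),("blank_oblong",(.667,.1346,2.5))):
    for z in(.036,.040,.046): print(n,z,*edgefit(G,p,DIM[n],z,n=="blank_round"))
E
```

```text
blank_round 0.036 [ 0.6621 -0.004   6.087 ] -15.8
blank_round 0.04 [ 0.6617 -0.0039  9.5305] -15.75
blank_round 0.046 [ 0.6608 -0.0039  8.7728] -15.67
blank_square 0.036 [ 0.6556 -0.1322  3.8227] -16.12
blank_square 0.04 [ 0.6551 -0.1317  3.7779] -16.09
blank_square 0.046 [ 0.6543 -0.1311  3.7633] -16.02
blank_oblong 0.036 [0.6667 0.1351 2.8894] -17.24
blank_oblong 0.04 [0.6662 0.1348 2.7494] -17.21
blank_oblong 0.046 [0.6654 0.1343 2.6208] -17.15
```

View pics/h.png

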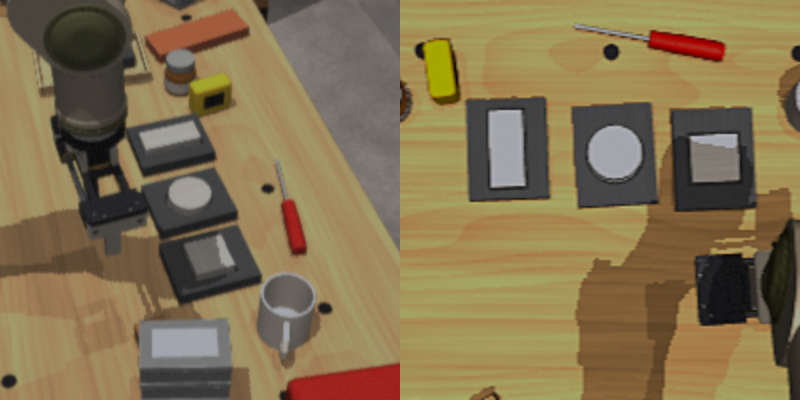

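View pics/i.png

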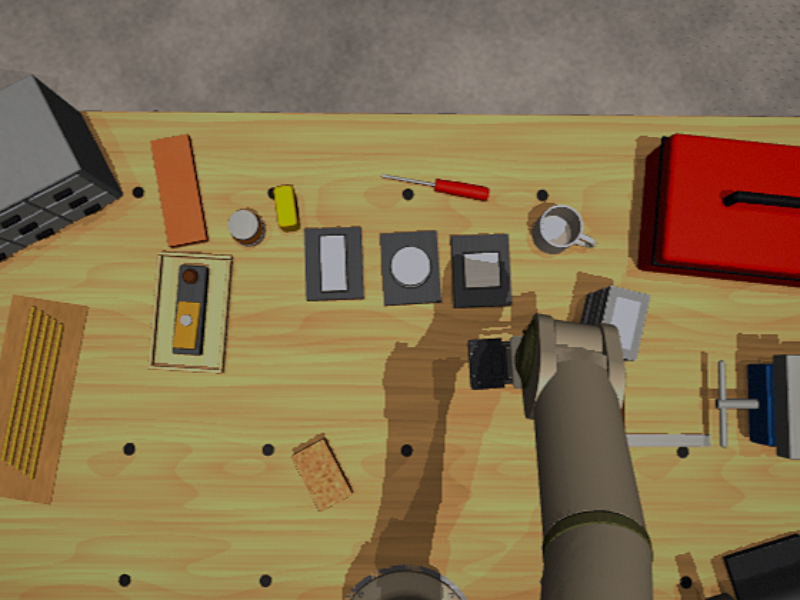

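The blanks are level in their dies at (333,263), (410,266) and (482,269). The plane lies flat in the tray at (190,308), the stack is square at (620,320), and the mug, jar, screwdriver, tape measure and try square are undisturbed as far as they show. I'm handing in.

```bash
python3 -c "
from cell import arm
print(arm.close_job())"
```

```text
the job is handed in; nothing more can be done
None
```

I handed the job in at about 46 s: the plane is flat in the tray, the three other tins are stacked squarely on the rightmost one, and all three blanks are in their matching dies. The closing pictures look right, but the hand-in returned no verdict.

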